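Clamp the barrel camera in its V-mount

TASK

Mount the barrel camera for the seedling pictures: lay its round barrel in the two Vs of the mount with the lens towards the seedling dish, and slide it gently forward until its square box is felt firm against the mount's steel stop plate. Then swing the hinged strap over the barrel and press its end down until the spring catch snaps over it; never force the camera, leave the bell jars and the dish where they stand, and let go of everything.

Things in the scene. Friction and masses are not known exactly. Their poses are not given: they have to be found in the camera images.
- camera: Cordless barrel camera, 0.4 kg, 200 mm long, lying on a flat of its box. Origin on the axis, half way along the barrel, 23 mm over the table as it lies; x to the lens, z up. Bare aluminium barrel, 40 mm diameter, x = -70 to +70 mm: grip it in the middle. Black hood, 46 mm diameter, x = 70 to 98. Black box 46 x 46 mm, x = -102 to -70; its front face stands out beyond the barrel.
- lens (a point): Centre of the camera's front end, on the axis, 98 mm ahead of the camera's origin.
- mount: Aluminium V-mount, fixed. Origin mid-underside; x along the Vs to the dish, y to the hinge side. Base x = -78 to 62, y = -62 to 50 mm, 10 thick. Two V-blocks (90 degrees, y = -30 to 30, top at z = 57): rear x = -60 to -30, front x = 36 to 50; the gap between is open for fingers. By the rear block at x = -60 to -30: hinge cheeks, y = 28 to 44, to z = 98; catch cheeks, y = -62 to -28, to z = 44.
- v_seat (a point): Where the camera's origin lies when the barrel is fully seated in both Vs and its box is against the stop plate: 6 mm ahead (x) of the mount's origin, 60 mm over the table. Axes as the mount's.
- stop: Dark steel plate, 4 mm thick, with a clearance V, fixed on the rear face of the rear V-block; origin and axes as the mount's. Its own rear face, x = -64 mm, is the stop: the front face of the camera's box comes up against it from behind. Rigid, and sets the focus: lean the box on it with about 4 N (1.5 at least) before letting go, and never with more than 10 N.
- strap (a joint): Angle of the aluminium clamp strap, rad: 0 closed, level across the barrel towards the mount's -y; grows as it swings up and over to +y (1.57 upright, end 2.9; pressed it goes to -0.03). Hinge axis along x at x = -45, y = 36, z = 90 mm of the mount. Stiff hinge (0.035 N m): it stays where left. Strap 20 mm wide along x, 6 thick, reaching 88 mm from the axis, with a round end.
- strap_bar (a point): Middle of the cross-bar near the strap's free end, 68 mm from the hinge axis: 12 mm diameter, 34 mm long along the hinge axis, with domed ends that stand out 7 mm on each side of the strap. Pinched by its two ends it turns between the fingers as the strap swings, and may creep a few mm in a light grip.
- pad: Rubber-faced spring pad, 16 x 16 mm, under the strap 36 mm from the hinge axis; origin on the hinge axis. It meets the barrel's top with the strap at about 0.09 rad, gives 3 mm as the strap closes, and then bears on the barrel with about 7 N.
- catch (a joint): Angle of the dark spring catch opposite the hinge (pivot along x at x = -45, y = -56, z = 36 mm of the mount; nose to z = 104), rad: 0 at rest, grows outwards. The strap's end, pressed down with 5 to 10 N, pushes the nose out about 0.09 and the catch snaps back over it; the strap then stays within 0.01 rad of 0.
- dish: White germination dish with green seedlings, 100 mm diameter, 16 mm high (60 mm with seedlings), ahead of the mount. Origin mid-underside. Leave it.
- bell_a: Translucent plastic bell jar (cup upside down), 104 mm diameter at the foot, 66 at the top, 115 mm high, on the left beyond the camera. Origin mid-underside. Leave it.
- bell_b: A like bell jar to the right of the mount, nearer the robot. Leave it.
There are look-alikes about, which are no part of the job. There is more than one size of the camera; the one meant has the size given above.

How it is judged:
By the outcome, as a careful person would: the job done as asked, in the order asked, and still so for the second after the job is handed in, with the robot touching nothing.
It also fails if it takes over 69 s, if anything falls off the work surface, if the arm or the gripper's body presses on something with over 40 N, if the wrist force passes 120 N, or if a joint passes its speed limit or range.

ROBOT

A 6-joint arm with a two-finger parallel gripper is mounted at the origin on the work surface. World frame = base frame: x ahead of the robot, y to its left, z up, the work surface at z = 0. Lengths are in m, angles in rad, forces in N, time in s.
With the tool pointing down it reaches from about 0.375 to 0.975 m from the base axis. Payload 3.8 kg.
Tool frame: the origin (TCP) lies on the centre line of the jaws, within the pads' length; the fingertips stand 25 mm ahead of it and the grasp point (between the pads) lies 6 mm ahead of it; y points along the fingers, z is the direction in which the jaws open and shut, and the axes are right-handed (so a half turn about y gives the same grasp; the last joint's range is limited). The gripper opens to 85 mm and grips with 20 to 120 N. Pads are 22 mm wide; open, the fingers measure 114 mm over their backs; the gripper's body (76 mm by 85 mm) begins 54 mm behind the grasp point. The pads swing forward as they close: fully open they stand 13 mm farther back than shut.
Start: joints at [1.238, 0.264, 1.604, -0, 1.274, -0.037], TCP at [0.197, 0.646, 0.256] pointing down, gripper open.
Joint ranges: [-2.63, 2.63], [-0.94, 2.18], [0.31, 2.57], [-1.31, 4.45], [0, 2.66], [-2.55, 2.55]. Speed limits (rad/s): [2.57, 2.57, 3.14, 3.14, 3.14, 3.14].

INTERFACE

Orientations are given as a rotation vector (axis times angle).
In Python, from workcell import bot gives the robot as it stands.
- The arm moves only by the shell command python3 -m jog 'ROWS' [FORCE]. ROWS is JSON, a list of rows, each a list of 5 numbers: the shift along the world's x, y, z in mm, then the turn about the world's z in degrees, then the finger opening in mm, from 0 to 85.4. A call has exactly 10 rows; each row is the pose to reach, as a shift and turn from the pose commanded when the call began; what a row does not reach only later rows make up. A row lasts 1/8 s, in which the tool goes at most 62.5 mm and 10.7 degrees, less where a joint would pass 70% of its speed; a pose out of reach is approached as far as the arm can. A call with a gripper value outside its range is refused whole. The fingers move at their own pace and stop on an object; FORCE is the grip in N (left out, the last holds). Time passes only in rows, so rows that repeat a pose let the fingers close, or fill a call up. It gives the time, the measured TCP pose, the force and the opening at its end, in the units of the state.
- bot.read_state(): the state, without advancing time (a new reading comes with each control period).
- bot.read_camera(name): name is "side" or "top"; returns a dict with "pixels" (400x640x3 uint8, red, green, blue), "fx", "fy", "cx", "cy" (pixels), "R" (3x3) and "t" (3): a world point X has camera coordinates R X + t. Camera axes: x right, y down, z forward; pixel columns grow to the right and rows downward; lengths in m; the calibration is good to about 2 mm. A picture is of the moment at which its call begins. There is no depth.
- bot.finish_job(): hands the job in, once; it reports no verdict.
The state is a dict: "time": time; "q": joint angles; "joint_vel": joint speeds; "joint_torque": joint torques, N m; "tool_pos": TCP position; "tcp_rot": TCP orientation; "wrist_force": force on the tool from outside, world axes, zero at the start; "torque": the same for the moment, N m; "width": opening from 0.0 (shut) to 1.0 (fully open).
Only numpy, scipy, OpenCV 4.12 (cv2) and the standard library are available. Lean on these libraries where they do the work, as an engineer would, in place of code of your own. Each camera call takes 0.05 s, during which the arm holds its last target.

## Working session

There is one attempt and no reset: what is moved stays moved. The work goes in short steps, Python scripts to look and compute and a shell command to move; the robot and the scene stay as the last step left them, time stands still between calls to the robot, and variables do not carry over. Pictures are saved under pics/ and viewed, and the job is handed in when it is done.

```bash
ls -la; mkdir -p pics; cat > h.py <<'E'
import numpy as np, cv2
from workcell import bot
def snap(name,fn):
    c=bot.read_camera(name); im=np.array(c["pixels"])[:,:,::-1].copy()
    cv2.imwrite(fn,im); np.savez(fn+'.npz',**{k:np.array(c[k]) for k in("fx","fy","cx","cy","R","t")},im=im)
    return im,c
def load(fn):
    d=np.load(fn+'.npz'); return d['im'],{k:d[k] for k in("fx","fy","cx","cy","R","t")}
def ray(c,u,v):
    R=np.array(c["R"]);t=np.array(c["t"])
    d=R.T@np.array([(u-c["cx"])/c["fx"],(v-c["cy"])/c["fy"],1]); return -R.T@t,d
def plane(c,u,v,z):
    o,d=ray(c,u,v); return o+d*(z-o[2])/d[2]
def tri(c1,p1,c2,p2):
    o1,d1=ray(c1,*p1);o2,d2=ray(c2,*p2)
    s=np.linalg.lstsq(np.stack([d1,-d2],1),o2-o1,rcond=None)[0]
    a=o1+s[0]*d1;b=o2+s[1]*d2; return (a+b)/2,np.linalg.norm(a-b)
def proj(c,X):
    p=np.array(c["R"])@np.array(X)+np.array(c["t"]); return c["fx"]*p[0]/p[2]+c["cx"],c["fy"]*p[1]/p[2]+c["cy"]
def crop(fn,u0,v0,u1,v1,s,out):
    im=cv2.imread(fn)[v0:v1,u0:u1]; cv2.imwrite(out,cv2.resize(im,None,fx=s,fy=s,interpolation=cv2.INTER_CUBIC))
E
python3 - <<'E'
from h import *
for n in("side","top"):
    im,c=snap(n,f"pics/{n}0.png"); print(n,c["fx"],c["cx"],c["cy"],(-np.array(c["R"]).T@np.array(c["t"])).round(3),np.array(c["R"])[2].round(2))
print(bot.read_state())
E
```

```text
total 12
drwxr-xr-x  3 agent agent 4096 Dec  6 01:53 .
drwxr-xr-x 23 root  root  4096 Dec  6 01:53 ..
drwxr-xr-x  2 agent agent 4096 Dec  6 01:53 pics
side 497.9980042704765 322.73024709500316 208.6133690831141 [ 0.205 -0.954  0.949] [ 0.26  0.7  -0.66]
top 436.6418858486642 319.43017587233317 200.48948134208655 [3.940e-01 1.000e-03 1.402e+00] [ 0.12 -0.02 -0.99]
{'time': 0.1, 'q': array([ 1.23809869e+00,  2.64700575e-01,  1.60528278e+00, -4.35904714e-06,
        1.27372620e+00, -3.68844526e-02]), 'joint_vel': array([ 0.00047719, -0.00073442, -0.00267735,  0.00016283, -0.00029087,
       -0.00125374]), 'joint_torque': array([ 1.45732582e-03, -5.16706502e+01, -3.68589377e+01, -1.41782825e-04,
        6.19133381e-03, -4.42158114e-05]), 'tool_pos': array([0.1965587 , 0.6450794 , 0.25504666]), 'tcp_rot': array([-1.56038267,  0.23254655, -0.23194002]), 'wrist_force': array([-0.03913713, -0.07752917, -0.26785346]), 'torque': array([-0.02722118, -0.06507797,  0.01547696]), 'width': 0.9962804449356432}
```

View pics/side0.png

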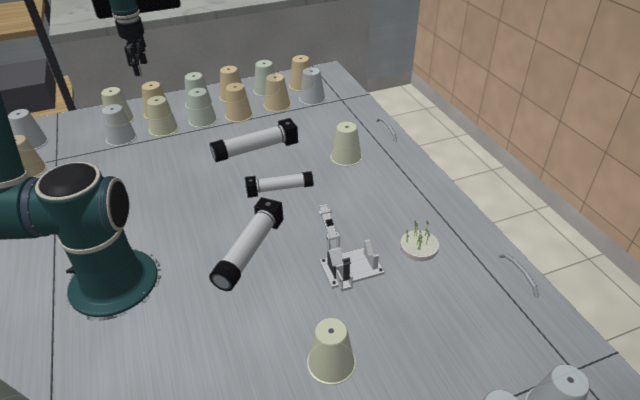

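View pics/top0.png

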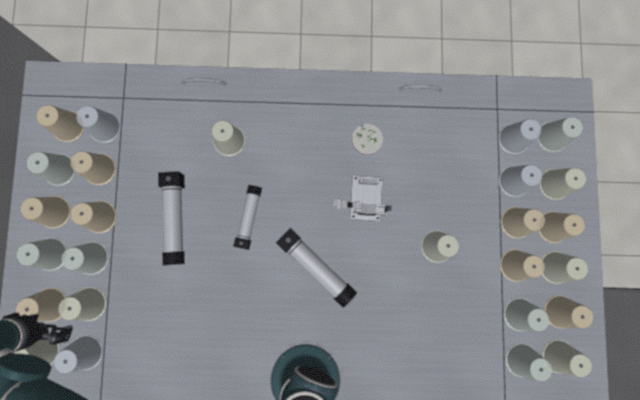

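Candidates for the camera: the left one, top (172,218); the small middle one, top (248,217); the diagonal one, top (317,268). The small one looks about 0.2 m long and the other two about 0.3 m. I'll check lengths and a close crop.

```bash
python3 - <<'E'
from h import *
im,c=load("pics/top0.png")
for a,b in(((172,172),(174,265)),((255,185),(241,249)),((283,235),(350,300))):
    A=plane(c,*a,.023);B=plane(c,*b,.023);print(A.round(3),B.round(3),np.linalg.norm(A-B).round(3))
crop("pics/top0.png",215,170,415,265,4,"pics/c1.png")
crop("pics/side0.png",235,160,445,295,3.8,"pics/c2.png")
E
```

```text
[0.635 0.439 0.023] [0.343 0.415 0.023] 0.293
[0.6   0.175 0.023] [0.396 0.211 0.023] 0.206
[0.443 0.081 0.023] [ 0.247 -0.133  0.023] 0.29
```

View pics/c1.png

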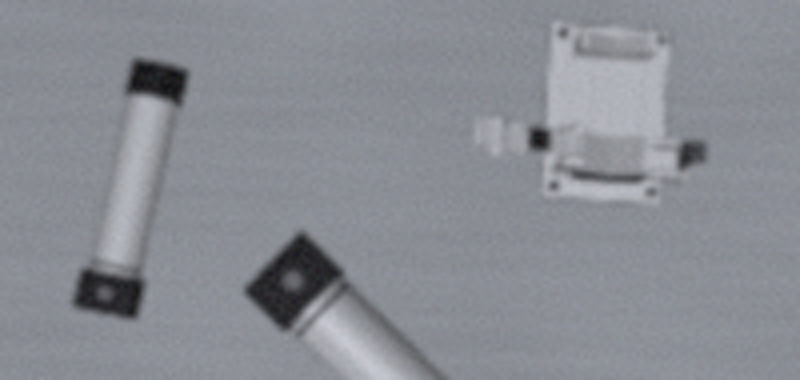

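View pics/c2.png

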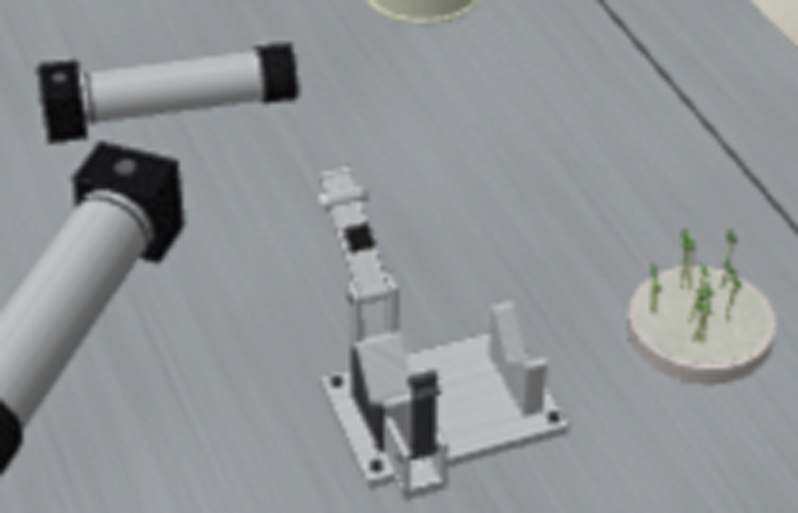

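The small one at top (248,217), side (280,183) measures about 0.206 m: it is the one. Its box is at the near end, top (242,243), and its hood at the far end, top (254,189). The strap stands open, leaning to +y. Now I'll measure it precisely.

```bash
python3 - <<'E'
from h import *
im,c=load("pics/top0.png")
g=cv2.cvtColor(im,cv2.COLOR_BGR2GRAY)
sub=g[175:260,225:270]
m=(sub<75).astype(np.uint8)
n,l,s,ce=cv2.connectedComponentsWithStats(m)
P=[]
for i in range(1,n):
    if s[i,4]>30:
        cs,_=cv2.findContours((l==i).astype(np.uint8),0,1)
        r=cv2.minAreaRect(cs[0]); print(s[i],ce[i]+[225,175],r)
        u,v=ce[i]+[225,175]; P.append(plane(c,u,v,.023)); print(P[-1])
# barrel mask
mb=(sub>165).astype(np.uint8); print(mb.sum())
ys,xs=np.nonzero(mb); W=np.array([plane(c,x+225,y+175,.023)[:2] for x,y in zip(xs,ys)])
print(W.mean(0),np.linalg.svd(W-W.mean(0))[2][0])
def grid(fn,u0,v0,u1,v1,s,out,st=10):
    im=cv2.imread(fn)[v0:v1,u0:u1]; im=cv2.resize(im,None,fx=s,fy=s,interpolation=cv2.INTER_CUBIC)
    for u in range(u0,u1,st): cv2.putText(im,str(u),((u-u0)*s,10),0,.35,(0,0,255),1); im[::6,(u-u0)*s]=(0,0,255)
    for v in range(v0,v1,st): cv2.putText(im,str(v),(0,(v-v0)*s+4),0,.35,(0,0,255),1); im[(v-v0)*s,::6]=(0,0,255)
    cv2.imwrite(out,im)
grid("pics/top0.png",325,165,405,230,9,"pics/g1.png")
grid("pics/side0.png",310,195,400,295,6,"pics/g2.png")
E
```

```text
[ 22  10  14  11 101] [253.82178218 189.63366337] ((28.94117546081543, 14.735295295715332), (13.339459419250488, 7.761139392852783), 14.03624439239502)
[0.5846486 0.1780896 0.023    ]
[  9  63  17  11 128] [241.90625  243.015625] ((16.788463592529297, 68.05769348144531), (15.297059059143066, 8.825225830078125), 11.309932708740234)
[0.41511648 0.20864242 0.023     ]
215
[0.50497516 0.19467705] [-0.98407452  0.17775641]
```

View pics/g1.png

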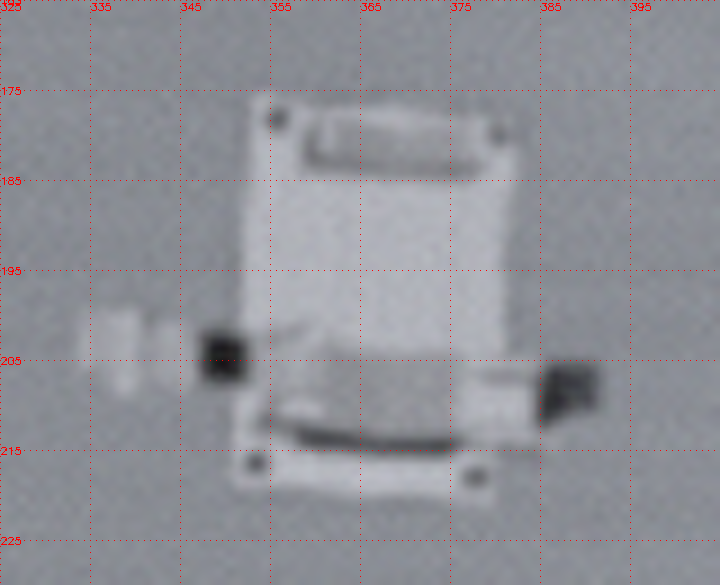

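View pics/g2.png

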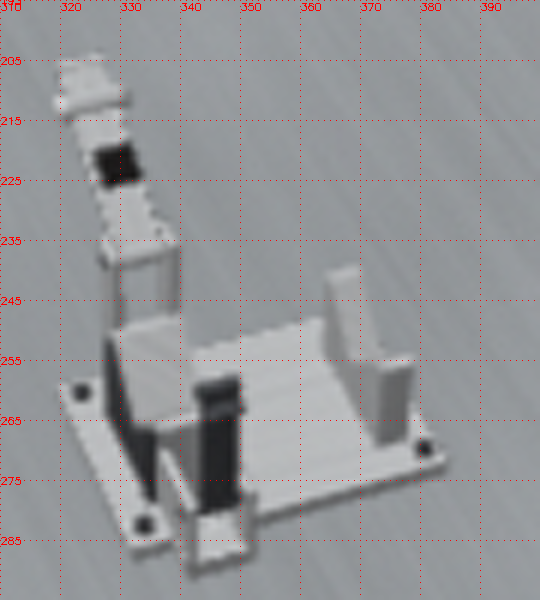

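```bash
python3 - <<'E'
from h import *
from scipy.spatial.transform import Rotation as Ro
_,ct=load("pics/top0.png");_,cs=load("pics/side0.png")
top=lambda a,b:(325+a/9,165+b/9); sd=lambda a,b:(310+a/6,195+b/6)
H={'FL':(top(277,119),None),'FR':(top(498,135),sd(424,449)),'RL':(top(256,463),sd(82,392)),'RR':(top(475,477),sd(143,525))}
for k,(a,b) in H.items():
    print(k,plane(ct,*a,.01).round(4), plane(cs,*b,.01).round(4) if b else '', [x.round(4) for x in tri(ct,a,cs,b)] if b else '')
print('corners top FL,RL',plane(ct,*top(253,92),.01).round(4),plane(ct,*top(233,488),.01).round(4))
print('RR corner',plane(ct,*top(492,503),.01).round(4),'FR',plane(ct,*top(517,108),.01).round(4))
print('RL side',plane(cs,*sd(62,385),.01).round(4),'RR',plane(cs,*sd(133,545),.01).round(4),'FR',plane(cs,*sd(445,463),.01).round(4))
# strap bar: side ends (57,100)-(128,98), top ends
b=tri(ct,top(122,350),cs,sd(92,100)); print('bar',b)
b=tri(ct,top(222,357),cs,sd(117,165)); print('pad',b)
b=tri(ct,top(572,385),cs,sd(219,382)); print('catch top',b)
print('block front top edges',plane(ct,*top(322,125),.057),plane(ct,*top(485,140),.057))
for n,p in(('bell_a',(223,127)),('bell_b',(448,245)),('dish',(367,139))): print(n,plane(ct,*p,.115 if 'b' in n[0] else .016).round(3))
s=bot.read_state(); print(Ro.from_rotvec(s['tcp_rot']).as_matrix().round(3))
E
```

```text
FL [ 0.6321 -0.1474  0.01  ]  
FR [ 0.6283 -0.2272  0.01  ] [ 0.6297 -0.224   0.01  ] [array([ 0.6279, -0.2267,  0.0135]), np.float64(0.0004)]
RL [ 0.5079 -0.1415  0.01  ] [ 0.5095 -0.14    0.01  ] [array([ 0.5084, -0.1414,  0.0118]), np.float64(0.0012)]
RR [ 0.5048 -0.2197  0.01  ] [ 0.5057 -0.2177  0.01  ] [array([ 0.5048, -0.2194,  0.0122]), np.float64(0.0004)]
corners top FL,RL [ 0.6417 -0.1387  0.01  ] [ 0.4988 -0.1334  0.01  ]
RR corner [ 0.4956 -0.2258  0.01  ] FR [ 0.6384 -0.2341  0.01  ]
RL side [ 0.5031 -0.133   0.01  ] RR [ 0.4979 -0.2259  0.01  ] FR [ 0.6343 -0.2342  0.01  ]
bar (array([ 0.53595066, -0.08574196,  0.12261589]), np.float64(0.0024659872687275404))
pad (array([ 0.53448919, -0.11911899,  0.11508591]), np.float64(0.0008612975364512081))
catch top (array([ 0.52908555, -0.2370397 ,  0.10460967]), np.float64(0.0007923689455217993))
block front top edges [ 0.62232714 -0.15812445  0.057     ] [ 0.61852938 -0.21499729  0.057     ]
bell_a [0.76  0.266 0.115]
bell_b [ 0.421 -0.412  0.115]
dish [ 0.761 -0.182  0.016]
[[ 0.957 -0.001  0.292]
 [-0.292 -0.002  0.957]
 [-0.    -1.    -0.002]]
```

Measured: the camera's origin is at about (0.501, 0.193) with yaw −10.2°. The mount's origin is at about (0.577, −0.186) with yaw −2.7°. The hole spacing, bar radius (70 vs 68 mm) and nose height (104.6 vs 104 mm) all fit the description. The strap is at about 2.66 rad. Next I move above the camera.

```bash
python3 -m jog '[[32,-48,-10,1,80],[64,-96,-20,2,80],[96,-144,-30,3,80],[128,-192,-50,4,80],[160,-240,-70,5,80],[194,-290,-90,6,80],[230,-344,-105,6.8,80],[268,-400,-105,6.8,80],[305,-453,-105,6.8,80],[305,-453,-105,6.8,80]]'
python3 - <<'E'
from h import *
from scipy.spatial.transform import Rotation as Ro
s=bot.read_state(); print(Ro.from_rotvec(s['tcp_rot']).as_matrix().round(4))
snap("top","pics/top1.png");snap("side","pics/side1.png")
crop("pics/side1.png",180,80,340,220,4,"pics/c3.png")
E
```

```text
time: 1.35
tool_pos: [0.5033, 0.1896, 0.151]
tcp_rot: [-1.567, 0.143, -0.143]
wrist_force: [-0.8, -0.2, -0.3]
width: 0.938
[[ 9.836e-01  0.000e+00  1.806e-01]
 [-1.806e-01 -7.000e-04  9.836e-01]
 [ 1.000e-04 -1.000e+00 -7.000e-04]]
```

View pics/c3.png

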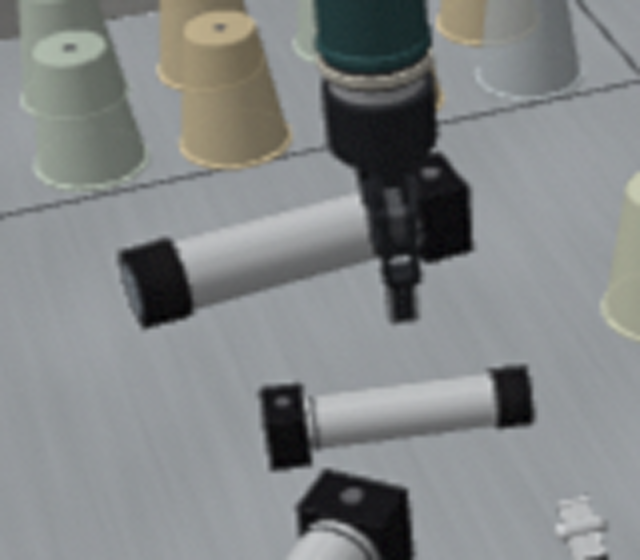

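The gripper stands centred over the small camera, as the crop shows: fingers at (400,300), barrel at (400,405). I descend and grip.

```bash
python3 -m jog '[[0,0,-30,0,80],[0,0,-60,0,80],[0,0,-90,0,80],[0,0,-110,0,80],[0,0,-120,0,80],[0,0,-121,0,80],[0,0,-121,0,80],[0,0,-121,0,30],[0,0,-121,0,30],[0,0,-121,0,30]]' 30
python3 - <<'E'
from h import *
print(bot.read_state()['wrist_force'].round(2))
snap("side","pics/side2.png")
crop("pics/side2.png",200,100,350,220,5,"pics/c4.png")
E
```

```text
time: 2.7
tool_pos: [0.5023, 0.1927, 0.0311]
tcp_rot: [-1.566, 0.138, -0.14]
wrist_force: [-0.9, -0.1, 3.5]
width: 0.459
[-0.93 -0.11  3.47]
```

View pics/c4.png

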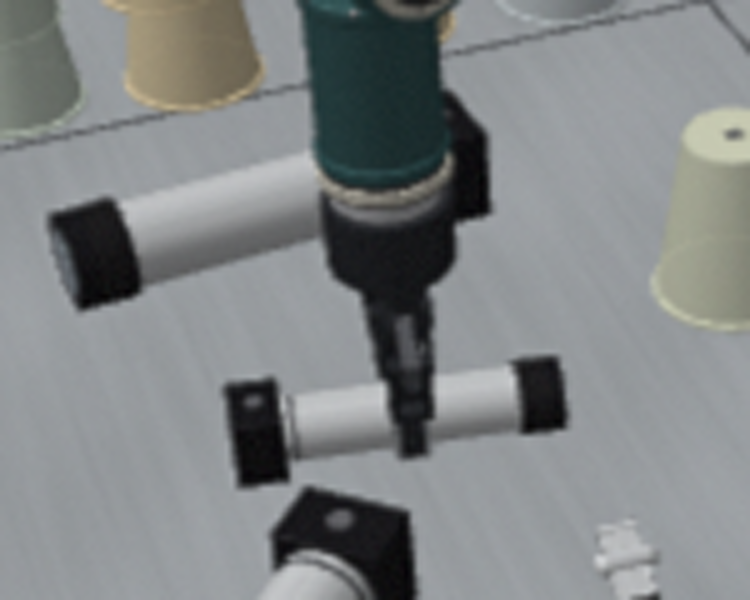

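Gripped at 39 mm, near the barrel's middle. I lift, carry it over the strap to behind seat position, and turn +7.5°.

```bash
python3 -m jog '[[0,0,15,0,30],[0,0,40,0,30],[0,0,80,0,30],[0,0,120,0,30],[0,0,160,0,30],[0,0,180,0,30],[10,-30,180,1,30],[20,-70,180,2,30],[25,-115,180,3,30],[30,-160,180,4,30]]'
python3 -m jog '[[8,-45,0,1,30],[16,-90,0,2,30],[24,-130,0,3,30],[32,-165,0,3.5,30],[38,-195,0,3.5,30],[40.6,-212,0,3.5,30],[40.6,-218.3,0,3.5,30],[40.6,-218.3,0,3.5,30],[40.6,-218.3,0,3.5,30],[40.6,-218.3,0,3.5,30]]'
python3 - <<'E'
from h import *
snap("side","pics/side3.png");snap("top","pics/top3.png")
crop("pics/side3.png",230,130,430,290,4,"pics/c5.png")
crop("pics/top3.png",300,130,440,235,5.5,"pics/c6.png")
E
```

```text
time: 4.0
tool_pos: [0.5311, 0.0314, 0.2101]
tcp_rot: [-1.569, 0.084, -0.083]
wrist_force: [0.9, -0.4, -3.4]
width: 0.46
time: 5.25
tool_pos: [0.5723, -0.1847, 0.2103]
tcp_rot: [-1.57, 0.036, -0.035]
wrist_force: [-0.4, -0.9, -3.1]
width: 0.457
```

View pics/c5.png

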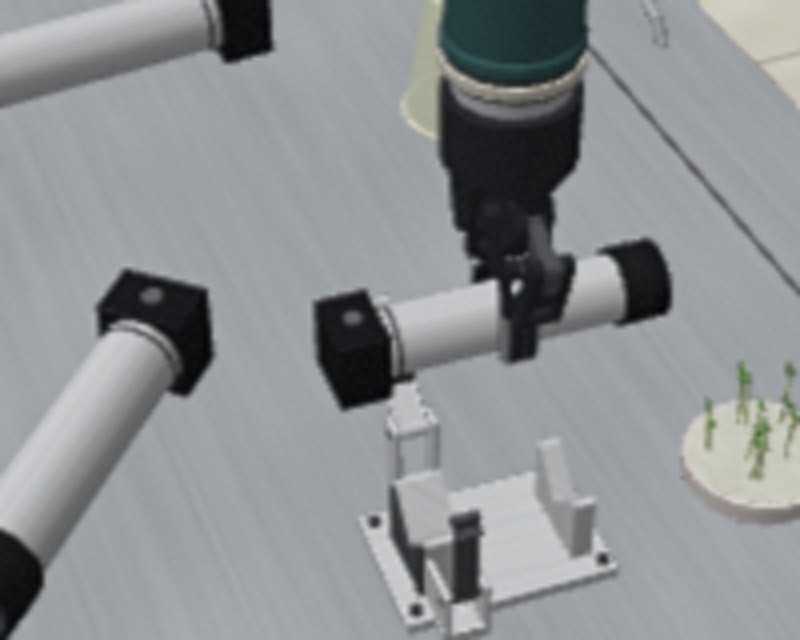

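View pics/c6.png

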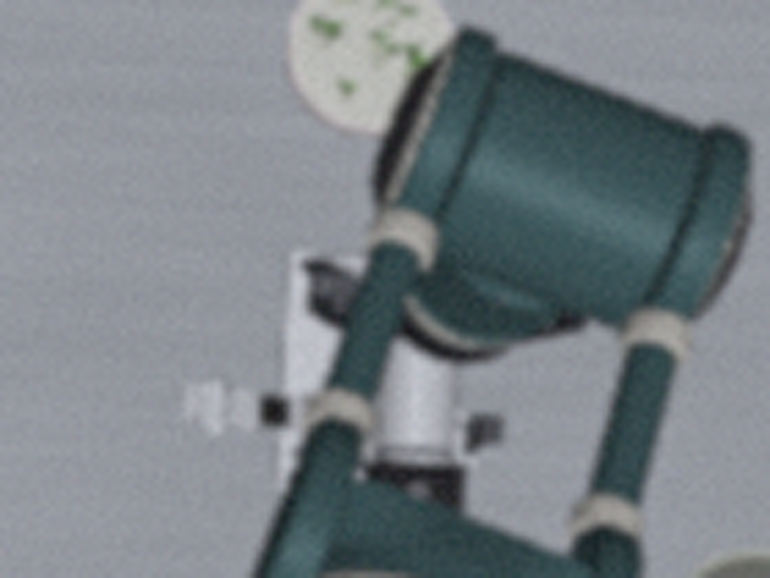

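```bash
python3 - <<'E'
from h import *
im,c=load("pics/side3.png")
a=np.radians(-2.7);ex=np.array([np.cos(a),np.sin(a),0]);ey=np.array([-np.sin(a),np.cos(a),0]);ez=np.array([0,0,1])
O=np.array([.5723,-.1847,.2103-.0075])-ex*.0014   # camera lifted: TCP z .0311 when axis at .023 ->8mm
O[2]=.2103-.0081
big=cv2.resize(im[130:290,230:430],None,fx=4,fy=4,interpolation=2)
def dot(X,col):
    u,v=proj(c,X); cv2.circle(big,(int(round((u-230+.5)*4)),int(round((v-130+.5)*4))),2,col,-1)
for x in(-.102,-.070):
  for s in(-1,1):
    for t in(-1,1): dot(O+ex*x+ey*.023*s+ez*.023*t,(0,0,255))
for x in(.07,.098):
  for k in range(24): dot(O+ex*x+.023*(ey*np.cos(k*.2618)+ez*np.sin(k*.2618)),(0,255,0))
M=np.array([.5769,-.1858,0])
for x,y in((-.078,.05),(.062,-.045),(-.078,-.045)): dot(M+ex*x+ey*y+ez*.01,(255,0,255))
for x,y in((.036,-.03),(.05,-.03),(-.03,-.03)): dot(M+ex*x+ey*y+ez*.057,(255,0,255))
for y in (.028,.044):
  for x in(-.06,-.03): dot(M+ex*x+ey*y+ez*.098,(255,255,0))
cv2.imwrite("pics/c7.png",big)
E
```

```text
(no output)
```

View pics/c7.png

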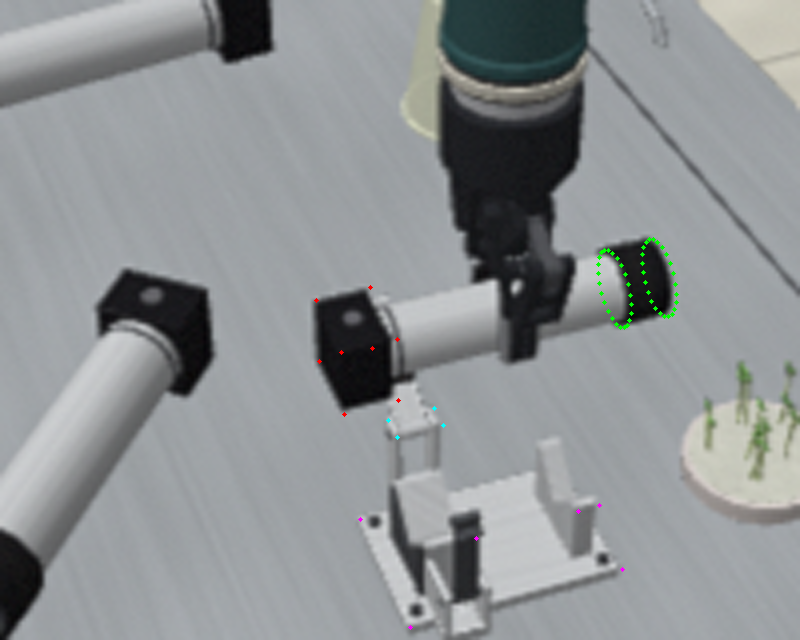

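The overlay shows the held camera level and in line with the mount. The remaining offset of about 1 px is common to both. I lower it to just above the Vs.

```bash
python3 -m jog '[[0,0,-25,0,30],[0,0,-55,0,30],[0,0,-85,0,30],[0,0,-110,0,30],[0,0,-125,0,30],[0,0,-132,0,30],[0,0,-135,0,30],[0,0,-136,0,30],[0,0,-136,0,30],[0,0,-136,0,30]]'
python3 - <<'E'
from h import *
snap("side","pics/side4.png");snap("top","pics/top4.png")
crop("pics/side4.png",290,170,430,290,5.5,"pics/c8.png")
crop("pics/top4.png",300,130,440,235,5.5,"pics/c9.png")
E
```

```text
time: 6.6
tool_pos: [0.5728, -0.1858, 0.075]
tcp_rot: [-1.571, 0.035, -0.037]
wrist_force: [0.5, -0.8, -4.0]
width: 0.462
```

View pics/c8.png

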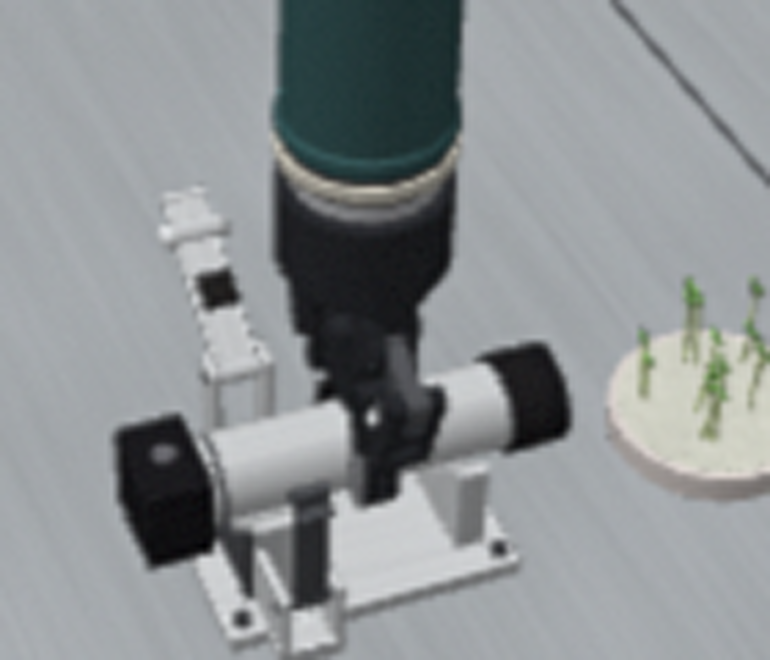

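View pics/c9.png

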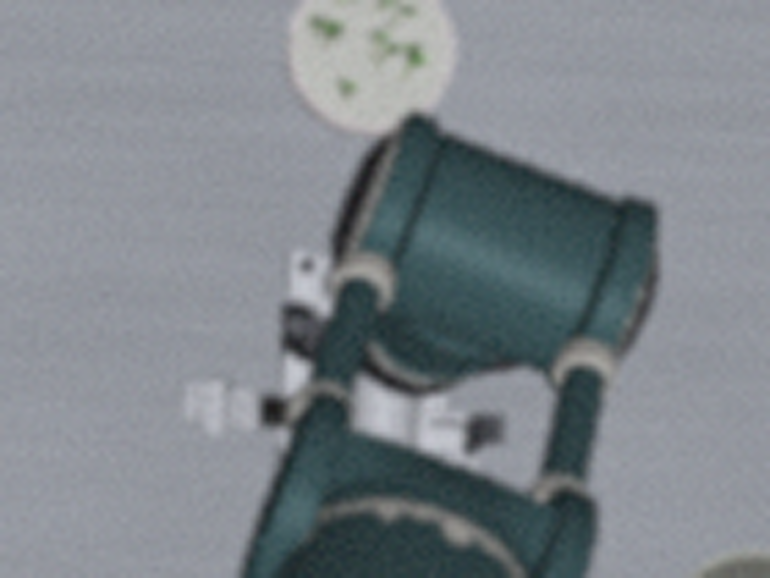

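The camera sits above both Vs with a clear gap behind the stop, at crop (225,530). No contact yet. I lower slowly and watch the force.

```bash
python3 -m jog '[[0,0,-0.5,0,30],[0,0,-1,0,30],[0,0,-1.5,0,30],[0,0,-2,0,30],[0,0,-2.5,0,30],[0,0,-3,0,30],[0,0,-3.5,0,30],[0,0,-4,0,30],[0,0,-4,0,30],[0,0,-4,0,30]]'
```

```text
time: 7.95
tool_pos: [0.5724, -0.1856, 0.0703]
tcp_rot: [-1.57, 0.036, -0.036]
wrist_force: [-0.2, -0.8, -3.9]
width: 0.454
```

```bash
python3 -m jog '[[0,0,-0.2,0,30],[0,0,-0.4,0,30],[0,0,-0.6,0,30],[0,0,-0.8,0,30],[0,0,-1,0,30],[0,0,-1.2,0,30],[0,0,-1.4,0,30],[0,0,-1.5,0,30],[0,0,-1.5,0,30],[0,0,-1.5,0,30]]'
```

```text
time: 9.2
tool_pos: [0.5726, -0.1854, 0.0695]
tcp_rot: [-1.57, 0.036, -0.037]
wrist_force: [-2.3, 3.6, 6.2]
width: 0.458
```

```bash
python3 -m jog '[[0,0.2,0.3,0,30],[0,0.4,0.3,0,30],[0,0.6,0.3,0,30],[0,0.6,0.3,0,30],[0,0.6,0.3,0,30],[0,0.6,0.3,0,30],[0,0.6,0.3,0,30],[0,0.6,0.3,0,30],[0,0.6,0.3,0,30],[0,0.6,0.3,0,30]]'; python3 -c "
from h import *
s=bot.read_state();print(s['wrist_force'].round(2),s['torque'].round(3))"
```

```text
time: 10.45
tool_pos: [0.5727, -0.1851, 0.0693]
tcp_rot: [-1.571, 0.036, -0.037]
wrist_force: [0.2, 1.9, 3.5]
width: 0.46
[0.24 1.92 3.55] [ 0.25  -0.119  0.002]
```

```bash
python3 -m jog '[[0,0.2,0,0,30],[0,0.4,0,0,30],[0,0.6,0,0,30],[0,0.7,0,0,30],[0,0.7,-0.2,0,30],[0,0.7,-0.4,0,30],[0,0.7,-0.4,0,30],[0,0.7,-0.4,0,30],[0,0.7,-0.4,0,30],[0,0.7,-0.4,0,30]]'; python3 -c "
from h import *
s=bot.read_state();print(s['wrist_force'].round(2),s['torque'].round(3))"
```

```text
time: 11.7
tool_pos: [0.5718, -0.1842, 0.0684]
tcp_rot: [-1.57, 0.037, -0.035]
wrist_force: [-1.7, 1.5, -0.6]
width: 0.455
[-1.69  1.5  -0.64] [ 0.304  0.205 -0.033]
```

```bash
python3 -m jog '[[0,0.2,0,0,30],[0,0.4,0,0,30],[0,0.6,0,0,30],[0,0.6,0,0,30],[0,0.6,-0.2,0,30],[0,0.6,-0.4,0,30],[0,0.6,-0.5,0,30],[0,0.6,-0.5,0,30],[0,0.6,-0.5,0,30],[0,0.6,-0.5,0,30]]'; python3 -c "
from h import *
for i in range(3):
  s=bot.read_state();print(s['wrist_force'].round(2),s['torque'].round(3))"
```

```text
time: 12.95
tool_pos: [0.5725, -0.1839, 0.0683]
tcp_rot: [-1.571, 0.036, -0.037]
wrist_force: [0.1, -0.5, -2.5]
width: 0.458
[ 0.07 -0.47 -2.46] [-0.122 -0.067 -0.036]
[ 0.07 -0.47 -2.46] [-0.122 -0.067 -0.036]
[ 0.07 -0.47 -2.46] [-0.122 -0.067 -0.036]
```

```bash
python3 -m jog '[[0,0,-0.2,0,30],[0,0,-0.4,0,30],[0,0,-0.6,0,30],[0,0,-0.8,0,30],[0,0,-0.8,0,30],[0,0,-0.8,0,30],[0,0,-0.8,0,30],[0,0,-0.8,0,30],[0,0,-0.8,0,30],[0,0,-0.8,0,30]]'; python3 -c "
from h import *
s=bot.read_state();print(s['wrist_force'].round(2),s['torque'].round(3))"
```

```text
time: 14.2
tool_pos: [0.5726, -0.1839, 0.0681]
tcp_rot: [-1.571, 0.036, -0.037]
wrist_force: [-3.5, -0.1, 4.5]
width: 0.46
[-3.52 -0.09  4.5 ] [-0.016  0.438  0.053]
```

Seated: the lateral force is zero and the TCP height is as expected. I ease off, open slightly so it settles in both Vs, then regrip lightly.

```bash
python3 -m jog '[[0,0,0.5,0,30],[0,0,0.5,0,30],[0,0,0.5,0,48],[0,0,0.5,0,48],[0,0,0.5,0,48],[0,0,0.5,0,48],[0,0,0.5,0,48],[0,0,0.5,0,48],[0,0,0.5,0,48],[0,0,0.5,0,48]]'; python3 -c "
from h import *
s=bot.read_state();print(s['wrist_force'].round(2),s['torque'].round(3),s['width'])
im,c=snap('side','pics/side5.png')
crop('pics/side5.png',290,170,430,290,5.5,'pics/c10.png')"
```

```text
time: 15.45
tool_pos: [0.5724, -0.1837, 0.0679]
tcp_rot: [-1.57, 0.036, -0.036]
wrist_force: [-0.9, 0.2, 0.9]
width: 0.563
[-0.93  0.24  0.92] [ 0.006  0.016 -0.006] 0.5625097760166131
```

View pics/c10.png

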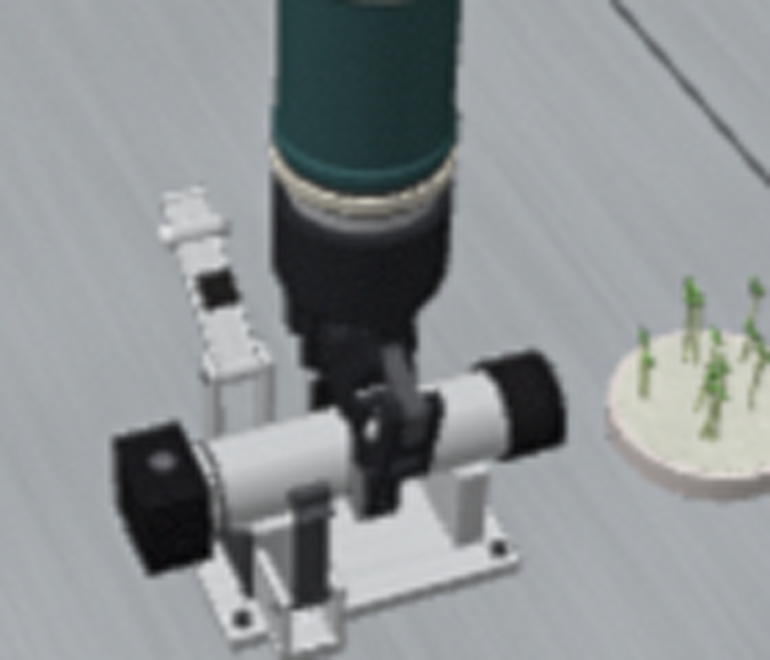

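It rests in both Vs. I regrip at 25 N and slide forward along the mount axis.

```bash
python3 -m jog '[[0,0,0,0,30],[0,0,0,0,30],[0,0,0,0,30],[0,0,0,0,30],[1,0,0,0,30],[2,-0.1,0,0,30],[3,-0.1,0,0,30],[4,-0.2,0,0,30],[5,-0.2,0,0,30],[5,-0.2,0,0,30]]' 25; python3 -c "
from h import *
s=bot.read_state();print(s['wrist_force'].round(2),s['torque'].round(3),s['width'])"
```

```text
time: 16.75
tool_pos: [0.5737, -0.1839, 0.0679]
tcp_rot: [-1.57, 0.042, -0.03]
wrist_force: [-13.5, -1.4, 12.6]
width: 0.462
[-13.47  -1.4   12.56] [-0.238  1.966  0.003] 0.46182176740256914
```

Force is too high (13.5 N) though hardly any motion: it's jamming under downward load. I back off and unload upward.

```bash
python3 -m jog '[[-2,0.1,0,0,30],[-3.5,0.2,0,0,30],[-3.5,0.2,0.2,0,30],[-3.5,0.2,0.4,0,30],[-3.5,0.2,0.6,0,30],[-3.5,0.2,0.8,0,30],[-3.5,0.2,0.8,0,30],[-3.5,0.2,0.8,0,30],[-3.5,0.2,0.8,0,30],[-3.5,0.2,0.8,0,30]]'; python3 - <<'E'
from h import *
s=bot.read_state();print(s['wrist_force'].round(2),s['torque'].round(3),s['width'])
im,c=snap('side','pics/side6.png')
a=np.radians(-2.7);ex=np.array([np.cos(a),np.sin(a),0]);ey=np.array([-np.sin(a),np.cos(a),0]);ez=np.array([0,0,1])
M=np.array([.5769,-.1858,0])+ -.0008*ex
u0,v0,S=290,200,8
big=cv2.resize(im[v0:v0+95,u0:u0+100],None,fx=S,fy=S,interpolation=2)[:600]
def dot(l,col):
    X=M+ex*l[0]/1e3+ey*l[1]/1e3+ez*l[2]/1e3
    u,v=proj(c,X); cv2.circle(big,(int(round((u-u0+.5)*S)),int(round((v-v0+.5)*S))),3,col,-1)
# seated-camera box corners (green), stop plate corners (red)
for x in(-96,-64):
  for y,z in((-23,83),(23,83),(-23,37)): dot((x,y,z),(0,255,0))
for z in (57,10): dot((-64,-30,z),(0,0,255))
for x in(-78,62): dot((x,-45,10),(255,0,255))
cv2.imwrite('pics/c11.png',big)
E
```

```text
time: 18.0
tool_pos: [0.5741, -0.1835, 0.0686]
tcp_rot: [-1.57, 0.036, -0.037]
wrist_force: [-0.6, -2.6, -2.7]
width: 0.457
[-0.59 -2.64 -2.71] [-0.465  0.094  0.09 ] 0.45748005396700986
```

View pics/c11.png

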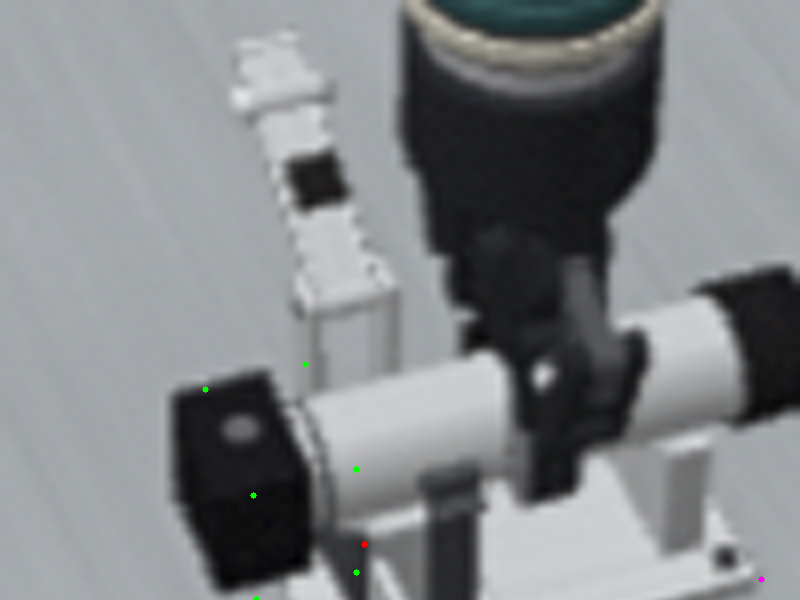

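The gap to the stop is still about 12 mm (box front at crop u≈305, seated position at about 348). So that load was V friction and not the stop. I slide on, unloaded.

```bash
python3 -m jog '[[0,-0.3,0.2,0,30],[0.5,-0.3,0.3,0,30],[1,-0.3,0.3,0,30],[1.5,-0.4,0.3,0,30],[2,-0.4,0.3,0,30],[2.5,-0.4,0.3,0,30],[3,-0.4,0.3,0,30],[3.5,-0.5,0.3,0,30],[4,-0.5,0.3,0,30],[4,-0.5,0.3,0,30]]'; python3 -c "
from h import *
s=bot.read_state();print(s['wrist_force'].round(2),s['torque'].round(3),s['width'])"
```

```text
time: 19.3
tool_pos: [0.5779, -0.1842, 0.069]
tcp_rot: [-1.571, 0.036, -0.036]
wrist_force: [0.5, 0.3, -3.5]
width: 0.458
[ 0.52  0.34 -3.52] [-0.001  0.005 -0.007] 0.45773980160295724
```

```bash
python3 -m jog '[[0.5,0,0,0,30],[1,0,0,0,30],[1.5,-0.1,0,0,30],[2,-0.1,0,0,30],[2.5,-0.1,0,0,30],[3,-0.1,0,0,30],[3.5,-0.2,0,0,30],[4,-0.2,0,0,30],[4,-0.2,0,0,30],[4,-0.2,0,0,30]]'; python3 -c "
from h import *
s=bot.read_state();print(s['wrist_force'].round(2),s['torque'].round(3),s['width'])
im,c=snap('side','pics/side7.png')
crop('pics/side7.png',290,200,390,275,8,'pics/c12.png')"
```

```text
time: 20.55
tool_pos: [0.5818, -0.1844, 0.069]
tcp_rot: [-1.57, 0.036, -0.036]
wrist_force: [-0.4, -0.6, -2.8]
width: 0.46
[-0.42 -0.62 -2.76] [ 0.052 -0.063 -0.044] 0.4603126000963282
```

View pics/c12.png

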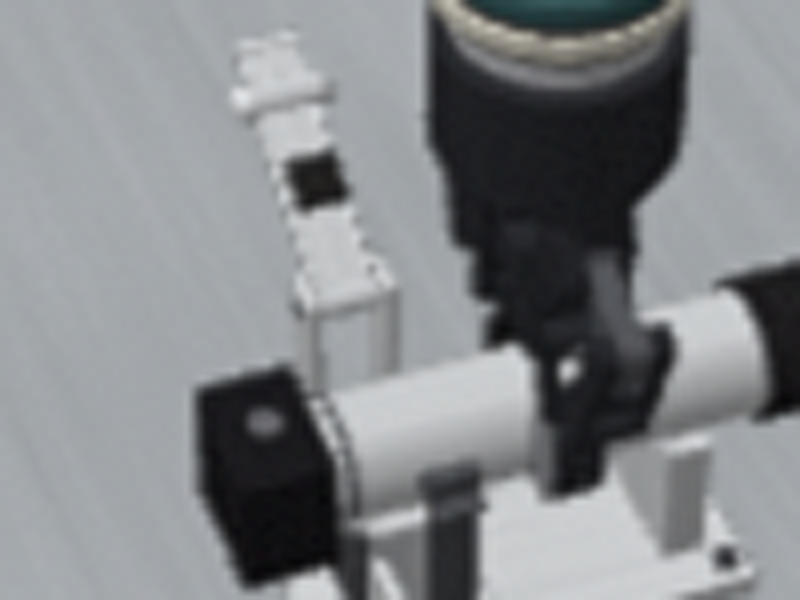

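```bash
python3 -m jog '[[0.3,0,0,0,30],[0.6,0,0,0,30],[0.9,0,0,0,30],[1.2,0,0,0,30],[1.5,-0.1,0,0,30],[1.8,-0.1,0,0,30],[2,-0.1,0,0,30],[2,-0.1,0,0,30],[2,-0.1,0,0,30],[2,-0.1,0,0,30]]'; python3 -c "
from h import *
s=bot.read_state();print(s['wrist_force'].round(2),s['torque'].round(3),s['width'])"
```

```text
time: 21.85
tool_pos: [0.5839, -0.1846, 0.069]
tcp_rot: [-1.571, 0.036, -0.036]
wrist_force: [0.2, 0.2, -3.4]
width: 0.455
[ 0.18  0.18 -3.36] [ 0.053 -0.021  0.012] 0.4548607482586679
```

```bash
python3 -m jog '[[0.3,0,0,0,30],[0.6,0,0,0,30],[0.9,0,0,0,30],[1.2,0,0,0,30],[1.4,-0.1,0,0,30],[1.6,-0.1,0,0,30],[1.6,-0.1,0,0,30],[1.6,-0.1,0,0,30],[1.6,-0.1,0,0,30],[1.6,-0.1,0,0,30]]'; python3 -c "
from h import *
s=bot.read_state();print(s['wrist_force'].round(2),s['torque'].round(3),s['width'])"
```

```text
time: 23.1
tool_pos: [0.5852, -0.1846, 0.0688]
tcp_rot: [-1.57, 0.037, -0.036]
wrist_force: [-2.1, -0.4, -3.3]
width: 0.463
[-2.1  -0.35 -3.27] [-0.019  0.099 -0.005] 0.4625845365051684
```

```bash
python3 -m jog '[[0.2,0,0,0,30],[0.4,0,0,0,30],[0.5,0,0,0,30],[0.5,0,0,0,30],[0.5,0,0,0,30],[0.5,0,0,0,30],[0.5,0,0,0,30],[0.5,0,0,0,30],[0.5,0,0,0,30],[0.5,0,0,0,30]]'; python3 -c "
from h import *
s=bot.read_state();print(s['wrist_force'].round(2),s['torque'].round(3),s['width'])"
```

```text
time: 24.35
tool_pos: [0.5854, -0.1845, 0.0686]
tcp_rot: [-1.57, 0.037, -0.035]
wrist_force: [-4.2, -1.0, -3.9]
width: 0.458
[-4.15 -1.03 -3.88] [-0.123  0.747  0.007] 0.4577679313271531
```

Contact: about 4 N lean, no further advance. The camera is still partly carried, so I lower it the last bit into the Vs with the lean kept.

```bash
python3 -m jog '[[0,0,-0.1,0,30],[0,0,-0.2,0,30],[0,0,-0.3,0,30],[0,0,-0.4,0,30],[0,0,-0.5,0,30],[0,0,-0.6,0,30],[0,0,-0.6,0,30],[0,0,-0.6,0,30],[0,0,-0.6,0,30],[0,0,-0.6,0,30]]'; python3 -c "
from h import *
s=bot.read_state();print(s['wrist_force'].round(2),s['torque'].round(3),s['width'])"
```

```text
time: 25.6
tool_pos: [0.5854, -0.1845, 0.0683]
tcp_rot: [-1.57, 0.037, -0.035]
wrist_force: [-5.6, -0.1, -3.1]
width: 0.461
[-5.56 -0.06 -3.13] [-0.019  0.888  0.039] 0.46050806263857896
```

```bash
python3 -m jog '[[-0.2,0,-0.1,0,30],[-0.3,0,-0.2,0,30],[-0.3,0,-0.3,0,30],[-0.3,0,-0.4,0,30],[-0.3,0,-0.5,0,30],[-0.3,0,-0.6,0,30],[-0.3,0,-0.6,0,30],[-0.3,0,-0.6,0,30],[-0.3,0,-0.6,0,30],[-0.3,0,-0.6,0,30]]'; python3 -c "
from h import *
s=bot.read_state();print(s['wrist_force'].round(2),s['torque'].round(3),s['width'])"
```

```text
time: 26.85
tool_pos: [0.5854, -0.1845, 0.0683]
tcp_rot: [-1.57, 0.037, -0.036]
wrist_force: [-6.6, 0.3, -0.8]
width: 0.459
[-6.62  0.33 -0.76] [-0.043  1.002  0.046] 0.45891992685877836
```

```bash
python3 -m jog '[[-0.2,0,-0.1,0,30],[-0.4,0,-0.2,0,30],[-0.6,0,-0.2,0,30],[-0.6,0,-0.2,0,30],[-0.6,0,-0.2,0,30],[-0.6,0,-0.2,0,30],[-0.6,0,-0.2,0,30],[-0.6,0,-0.2,0,30],[-0.6,0,-0.2,0,30],[-0.6,0,-0.2,0,30]]'; python3 -c "
from h import *
s=bot.read_state();print(s['wrist_force'].round(2),s['torque'].round(3),s['width'])"
```

```text
time: 28.1
tool_pos: [0.5854, -0.1846, 0.0683]
tcp_rot: [-1.571, 0.036, -0.037]
wrist_force: [-5.7, 1.6, -0.2]
width: 0.457
[-5.68  1.57 -0.22] [0.113 0.863 0.054] 0.4566231668546336
```

Lean is about 5 N, within the limits, and the weight is carried in the Vs. I release and rise.

```bash
python3 -m jog '[[-0.6,0,-0.2,0,60],[0,0,0,0,60],[0,0,0,0,60],[0,0,0,0,60],[0,0,15,0,60],[0,0,45,0,60],[0,0,80,0,60],[0,0,115,0,60],[0,0,145,0,60],[0,0,150,0,60]]'; python3 -c "
from h import *
s=bot.read_state();print(s['wrist_force'].round(2),s['torque'].round(3),s['width'])
im,c=snap('side','pics/side8.png')
crop('pics/side8.png',290,200,390,275,8,'pics/c13.png')"
```

```text
time: 29.35
tool_pos: [0.587, -0.1853, 0.2217]
tcp_rot: [-1.573, 0.031, -0.041]
wrist_force: [-0.5, -0.0, -0.3]
width: 0.703
[-0.47 -0.   -0.26] [-0.004 -0.021  0.006] 0.7030890797379877
```

View pics/c13.png

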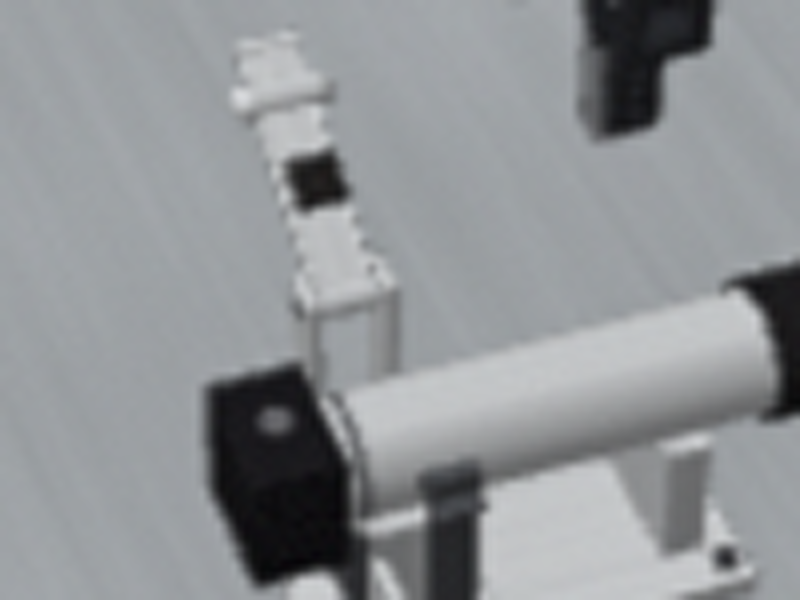

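The box front now meets the stop plate at crop (350,560), and the camera lies level in both Vs. Next is the strap bar at about (0.537, −0.086, 0.122): I turn −90° and move above it.

```bash
python3 -c "
from h import *
print(bot.read_state()['q'].round(3))"
python3 -m jog '[[-5,10,0,-10,60],[-10,20,0,-20,60],[-15,30,0,-30,60],[-20,40,0,-40,60],[-25,50,0,-50,60],[-30,60,0,-60,60],[-35,70,0,-70,60],[-42,82,0,-80,60],[-49,96,0,-90,60],[-49,96,0,-90,60]]'
python3 - <<'E'
from h import *
from scipy.spatial.transform import Rotation as Ro
s=bot.read_state(); print(Ro.from_rotvec(s['tcp_rot']).as_matrix().round(3),s['q'].round(2))
E
```

```text
[-0.346  0.173  1.781  0.     1.183 -1.871]
time: 30.65
tool_pos: [0.5347, -0.0878, 0.2159]
tcp_rot: [-1.19, 1.243, -1.239]
wrist_force: [0.5, -1.2, -0.2]
width: 0.704
[[-0.043 -0.003  0.999]
 [-0.999  0.001 -0.043]
 [-0.001 -1.    -0.003]] [-0.21  0.04  1.93  0.    1.17 -0.17]
```

```bash
python3 -m jog '[[0,0,-15,0,60],[0,0,-35,0,60],[0,0,-55,0,60],[0,0,-70,0,60],[0,0,-78,0,60],[0,0,-81,0,60],[0,0,-81,0,60],[0,0,-81,0,60],[0,0,-81,0,60],[0,0,-81,0,60]]'
python3 - <<'E'
from h import *
snap('side','pics/side9.png')
crop('pics/side9.png',290,160,390,255,6,'pics/c14.png')
E
```

```text
time: 31.9
tool_pos: [0.5363, -0.0886, 0.137]
tcp_rot: [-1.187, 1.242, -1.244]
wrist_force: [-0.8, -0.1, -0.5]
width: 0.7
```

View pics/c14.png

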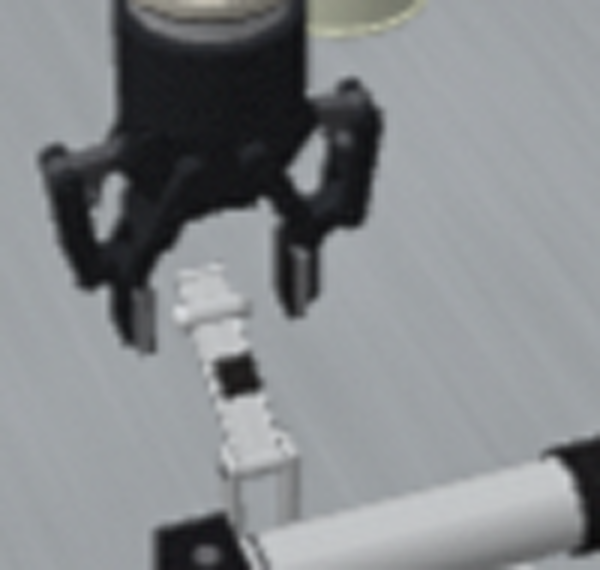

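The fingers straddle the bar, with the bar at crop (212,305) and the pads at (140,320) and (297,280). I pinch lightly.

```bash
python3 -m jog '[[0,0,0,0,28],[0,0,0,0,28],[0,0,0,0,28],[0,0,0,0,28],[0,0,0,0,28],[0,0,0,0,28],[0,0,0,0,28],[0,0,0,0,28],[0,0,0,0,28],[0,0,0,0,28]]' 25
python3 - <<'E'
from h import *
snap('side','pics/side10.png')
crop('pics/side10.png',290,160,390,255,6,'pics/c15.png')
# arc table
r=.068;th0=2.66
for th in np.arange(2.66,0.1,-.15): print(round(th,2), np.round([ 1e3*r*(-np.cos(th)+np.cos(th0)),1e3*r*(np.sin(th)-np.sin(th0))],1))
E
```

```text
time: 33.2
tool_pos: [0.5352, -0.0881, 0.1362]
tcp_rot: [-1.188, 1.245, -1.242]
wrist_force: [-4.9, 3.8, 2.4]
width: 0.368
2.66 [0. 0.]
2.51 [-5.4  8.7]
2.36 [-12.   16.4]
2.21 [-19.7  23.1]
2.06 [-28.3  28.5]
1.91 [-37.6  32.6]
1.76 [-47.5  35.3]
1.61 [-57.6  36.5]
1.46 [-67.8  36.1]
1.31 [-77.8  34.2]
1.16 [-87.4  30.8]
1.01 [-96.4  26.1]
0.86 [-104.6   20. ]
0.71 [-111.8   12.8]
0.56 [-117.9    4.6]
0.41 [-122.6   -4.4]
0.26 [-126.  -14.]
0.11 [-127.9  -24. ]
```

View pics/c15.png

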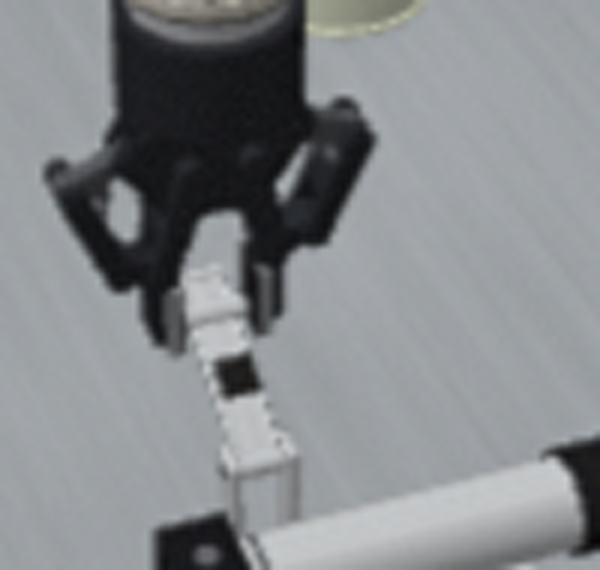

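Bar is pinched between the pads. Now I swing along the arc, first half.

```bash
python3 -m jog '[[-1,-5.4,8.7,0,28],[-1.3,-12,16.4,0,28],[-1.6,-19.7,23.1,0,28],[-2,-28.3,28.5,0,28],[-2.5,-37.6,32.6,0,28],[-3,-47.5,35.3,0,28],[-3.5,-57.6,36.5,0,28],[-4,-67.8,36.1,0,28],[-4.4,-77.8,34.2,0,28],[-4.4,-77.8,34.2,0,28]]'
python3 - <<'E'
from h import *
print(bot.read_state()['wrist_force'].round(2))
snap('side','pics/side11.png')
crop('pics/side11.png',290,150,390,275,4.8,'pics/c16.png')
E
```

```text
time: 34.5
tool_pos: [0.5315, -0.1671, 0.1705]
tcp_rot: [-1.187, 1.244, -1.244]
wrist_force: [-0.1, -0.2, -1.4]
width: 0.333
[-0.13 -0.17 -1.45]
```

View pics/c16.png

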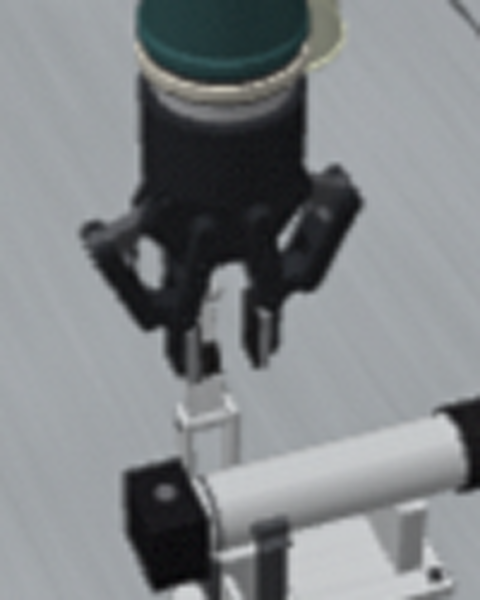

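The bar slipped out of the jaws (they closed to 28 mm), but the strap is now about upright, with the bar behind the pads' +y edges. I push it on past upright with the fingers straddling the strap.

```bash
python3 -m jog '[[-0.2,-5,-0.5,0,28],[-0.4,-10,-1.5,0,28],[-0.7,-16,-3,0,28],[-1,-22,-5.5,0,28],[-1.3,-28,-8.5,0,28],[-1.6,-34,-12,0,28],[-1.8,-39,-16,0,28],[-2,-43,-20,0,28],[-2.2,-47,-24,0,28],[-2.2,-47,-24,0,28]]'
python3 - <<'E'
from h import *
print(bot.read_state()['wrist_force'].round(2))
snap('side','pics/side12.png');snap('top','pics/top12.png')
crop('pics/side12.png',290,150,390,275,4.8,'pics/c17.png')
crop('pics/top12.png',300,150,420,240,6,'pics/c18.png')
E
```

```text
time: 35.8
tool_pos: [0.5291, -0.2135, 0.1462]
tcp_rot: [-1.187, 1.244, -1.243]
wrist_force: [-0.2, 0.2, -0.3]
width: 0.329
[-0.18  0.18 -0.33]
```

View pics/c17.png

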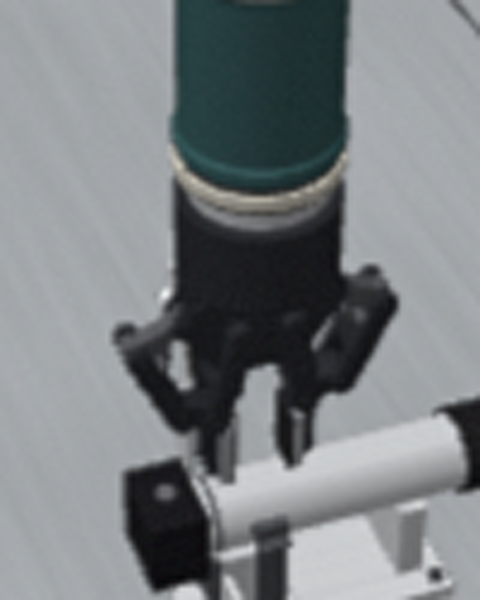

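View pics/c18.png

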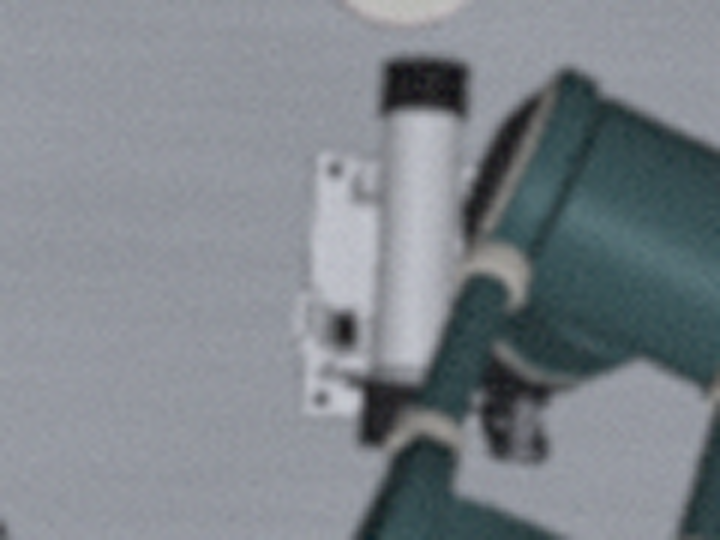

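The fingers passed under the bar without taking it. The strap still stands near upright, with its end at side crop (165,295). I lift clear and look again.

```bash
python3 -m jog '[[0,0,20,0,28],[0,0,50,0,40],[0,-10,80,0,60],[0,-20,110,0,60],[0,-20,115,0,60],[0,-20,115,0,60],[0,-20,115,0,60],[0,-20,115,0,60],[0,-20,115,0,60],[0,-20,115,0,60]]'
python3 - <<'E'
from h import *
print(bot.read_state()['wrist_force'].round(2))
snap('side','pics/side13.png');snap('top','pics/top13.png')
crop('pics/side13.png',290,150,390,275,4.8,'pics/c19.png')
crop('pics/top13.png',320,180,400,230,9,'pics/c20.png')
E
```

```text
time: 37.15
tool_pos: [0.5294, -0.2333, 0.2614]
tcp_rot: [-1.187, 1.244, -1.243]
wrist_force: [0.3, -0.1, 1.1]
width: 0.703
[ 0.29 -0.11  1.13]
```

View pics/c19.png

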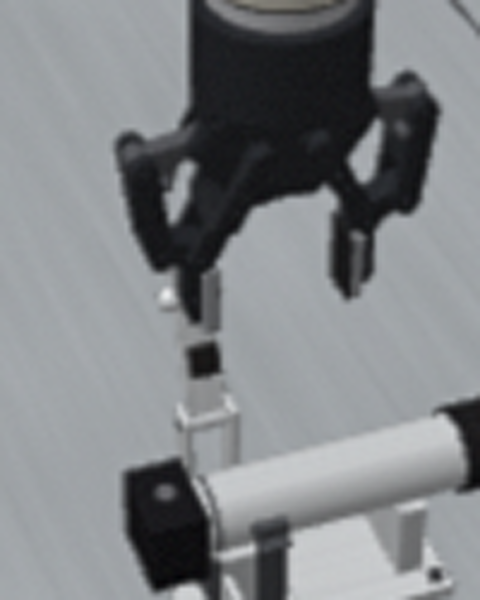

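View pics/c20.png

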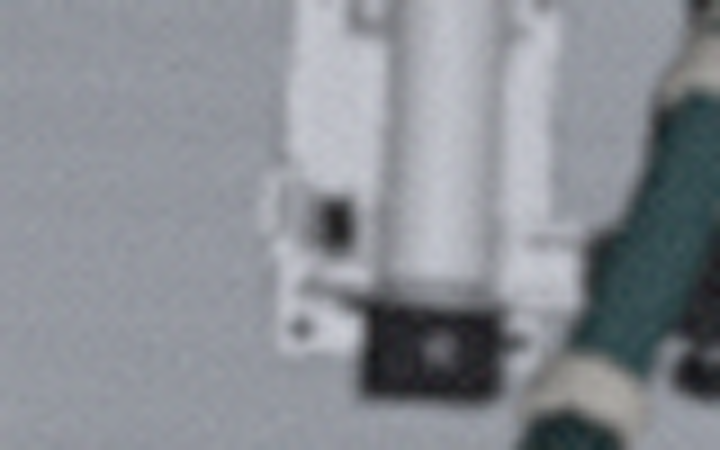

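```bash
python3 - <<'E'
from h import *
im,c=load('pics/side13.png'); im,ct=load('pics/top13.png')
a=np.radians(-2.7);ex=np.array([np.cos(a),np.sin(a),0]);ey=np.array([-np.sin(a),np.cos(a),0]);ez=np.array([0,0,1])
M=np.array([.5769,-.1858,0])
def bar(th,x,r=.068): return M+ex*x+ey*(.036-r*np.cos(th))+ez*(.09+r*np.sin(th))
print('obs bar L (324.6,212.1)')
for th in(2.66,2.2,2.05,1.9,1.75,1.6): print(th,np.round(proj(c,bar(th,-.062)),1),np.round(proj(c,bar(th,-.028)),1),'top',np.round(proj(ct,bar(th,-.045)),1),'end',np.round(proj(ct,bar(th,-.045,.088)),1))
E
```

```text
obs bar L (324.6,212.1)
2.66 [318.9 214. ] [331.7 210.9] top [339.2 203.4] end [333.4 202.6]
2.2 [321.3 212.1] [334.4 208.9] top [346.8 203. ] end [343.2 202.1]
2.05 [322.4 212.7] [335.7 209.5] top [349.9 203. ] end [347.3 202.1]
1.9 [323.6 213.9] [337.  210.7] top [353.3 203.1] end [351.7 202.2]
1.75 [324.9 215.7] [338.4 212.4] top [356.8 203.2] end [356.3 202.4]
1.6 [326.3 218.1] [339.8 214.8] top [360.4 203.4] end [361.  202.6]
```

The strap is at about 1.9 rad. Pushing is surer than pinching: I put shut fingers behind the strap on its +y side, to push it over and down.

```bash
python3 -m jog '[[2,40,0,0,0],[4,80,0,0,0],[6,115,0,0,0],[6,135,0,0,0],[6,135,-15,0,0],[6,135,-40,0,0],[6,135,-65,0,0],[6,135,-85,0,0],[6,135,-92,0,0],[6,135,-92,0,0]]'
python3 - <<'E'
from h import *
print(bot.read_state()['wrist_force'].round(2))
snap('side','pics/side14.png')
crop('pics/side14.png',290,150,390,275,4.8,'pics/c21.png')
E
```

```text
time: 38.5
tool_pos: [0.535, -0.099, 0.169]
tcp_rot: [-1.188, 1.245, -1.243]
wrist_force: [0.7, -0.7, 0.6]
width: 0.001
[ 0.72 -0.73  0.57]
```

View pics/c21.png

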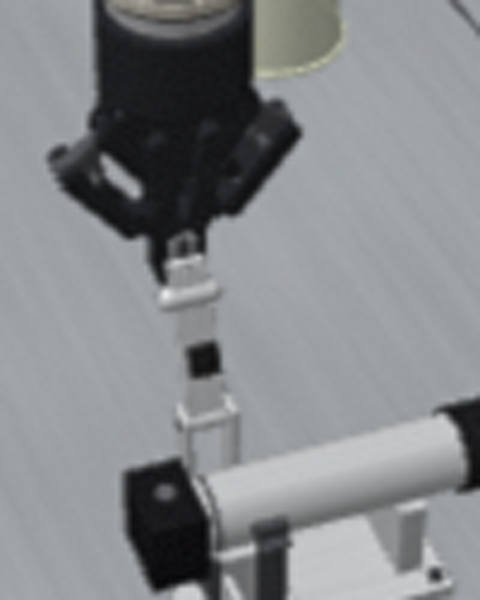

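```bash
python3 -m jog '[[-0.5,-10,0,0,0],[-1,-20,0,0,0],[-1.5,-30,0,0,0],[-2,-40,0,0,0],[-2.4,-50,0,0,0],[-2.8,-60,0,0,0],[-3.2,-70,0,0,0],[-3.6,-80,0,0,0],[-4,-88,0,0,0],[-4,-88,0,0,0]]'
python3 - <<'E'
from h import *
print(bot.read_state()['wrist_force'].round(2))
snap('side','pics/side15.png')
crop('pics/side15.png',290,150,390,275,4.8,'pics/c22.png')
E
```

```text
time: 39.8
tool_pos: [0.5315, -0.1871, 0.1699]
tcp_rot: [-1.187, 1.243, -1.244]
wrist_force: [-0.3, 0.0, -0.2]
width: 0.002
[-0.34  0.   -0.21]
```

View pics/c22.png

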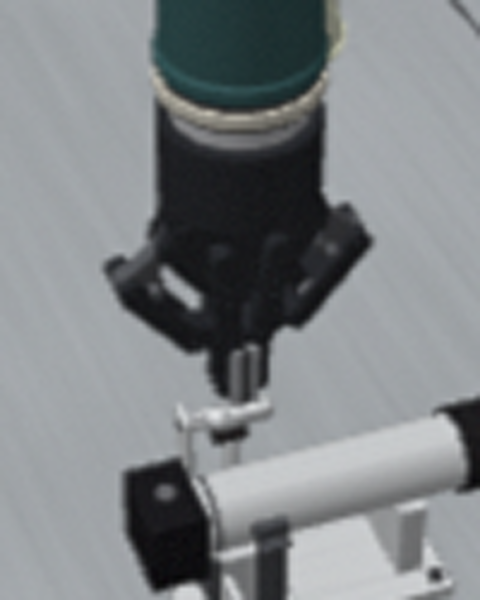

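The strap is past upright, over the barrel. I move over the bar and push down.

```bash
python3 -m jog '[[-0.4,-8,0,0,0],[-0.8,-16,0,0,0],[-0.8,-19,-4,0,0],[-0.8,-19,-10,0,0],[-0.8,-19,-16,0,0],[-0.8,-19,-22,0,0],[-0.8,-19,-28,0,0],[-0.8,-19,-34,0,0],[-0.8,-19,-36,0,0],[-0.8,-19,-36,0,0]]'
python3 - <<'E'
from h import *
print(bot.read_state()['wrist_force'].round(2))
snap('side','pics/side16.png')
crop('pics/side16.png',290,170,390,275,5.5,'pics/c23.png')
E
```

```text
time: 41.1
tool_pos: [0.5305, -0.2053, 0.1335]
tcp_rot: [-1.187, 1.244, -1.243]
wrist_force: [-0.6, -0.0, 0.1]
width: 0.002
[-0.61 -0.04  0.06]
```

View pics/c23.png

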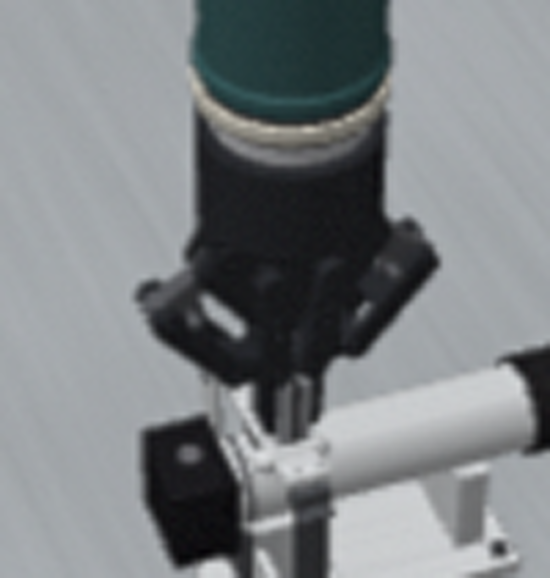

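The strap lies nearly down, with its end at crop (295,475) at the catch and the fingers on the bar. I press on slowly.

```bash
python3 -m jog '[[0,0,-1,0,0],[0,0,-2,0,0],[0,0,-3,0,0],[0,0,-4,0,0],[0,0,-5,0,0],[0,0,-6,0,0],[0,0,-7,0,0],[0,0,-8,0,0],[0,0,-8,0,0],[0,0,-8,0,0]]'
python3 -c "
from h import *
print(bot.read_state()['wrist_force'].round(2))"
```

```text
time: 42.4
tool_pos: [0.5309, -0.2063, 0.1264]
tcp_rot: [-1.188, 1.242, -1.245]
wrist_force: [-1.8, -2.8, 4.9]
width: 0.002
[-1.77 -2.85  4.85]
```

```bash
python3 -m jog '[[0,0,-0.5,0,0],[0,0,-1,0,0],[0,0,-1.5,0,0],[0,0,-2,0,0],[0,0,-2.5,0,0],[0,0,-3,0,0],[0,0,-3,0,0],[0,0,-3,0,0],[0,0,-3,0,0],[0,0,-3,0,0]]'
python3 - <<'E'
from h import *
print(bot.read_state()['wrist_force'].round(2))
snap('side','pics/side17.png')
crop('pics/side17.png',290,200,390,275,7.5,'pics/c24.png')
E
```

```text
time: 43.65
tool_pos: [0.531, -0.2054, 0.1229]
tcp_rot: [-1.187, 1.243, -1.243]
wrist_force: [0.9, -1.5, 3.9]
width: 0.002
[ 0.9  -1.5   3.86]
```

View pics/c24.png

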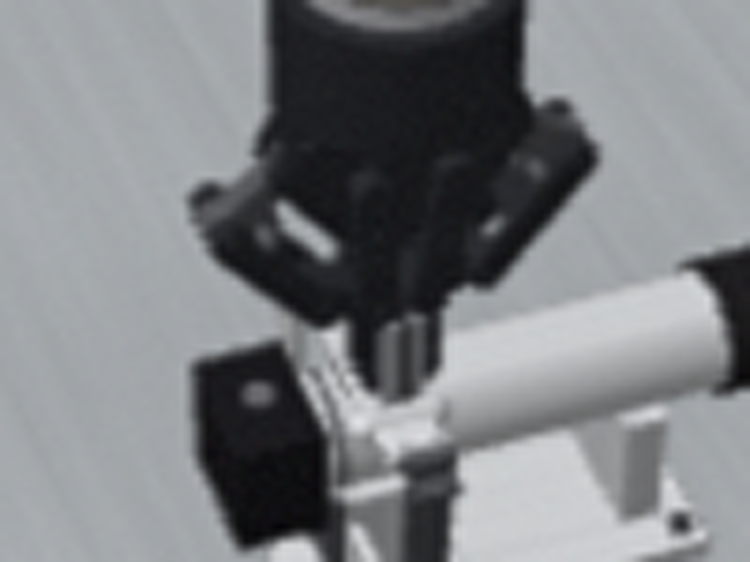

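```bash
python3 -m jog '[[0,0,-0.4,0,0],[0,0,-0.8,0,0],[0,0,-1.2,0,0],[0,0,-1.6,0,0],[0,0,-2,0,0],[0,0,-2.4,0,0],[0,0,-2.5,0,0],[0,0,-2.5,0,0],[0,0,-2.5,0,0],[0,0,-2.5,0,0]]'
python3 -c "
from h import *
print(bot.read_state()['wrist_force'].round(2))"
```

```text
time: 44.95
tool_pos: [0.5305, -0.2052, 0.1202]
tcp_rot: [-1.187, 1.244, -1.243]
wrist_force: [-0.1, 1.9, 4.0]
width: 0.002
[-0.13  1.93  4.04]
```

```bash
python3 -m jog '[[0,0,-0.4,0,0],[0,0,-0.8,0,0],[0,0,-1.2,0,0],[0,0,-1.6,0,0],[0,0,-2,0,0],[0,0,-2,0,0],[0,0,-2,0,0],[0,0,-2,0,0],[0,0,-2,0,0],[0,0,-2,0,0]]'
python3 - <<'E'
from h import *
print(bot.read_state()['wrist_force'].round(2))
snap('side','pics/side18.png')
crop('pics/side18.png',310,225,370,275,12,'pics/c25.png')
E
```

```text
time: 46.2
tool_pos: [0.5306, -0.2053, 0.1185]
tcp_rot: [-1.187, 1.243, -1.243]
wrist_force: [-1.7, 3.6, 6.2]
width: 0.001
[-1.74  3.56  6.18]
```

View pics/c25.png

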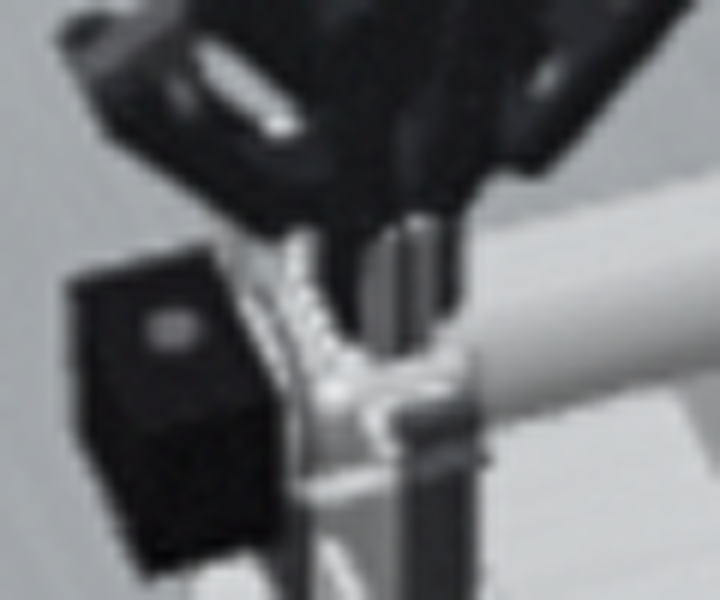

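```bash
python3 -m jog '[[0,0,-0.4,0,0],[0,0,-0.8,0,0],[0,0,-1.2,0,0],[0,0,-1.6,0,0],[0,0,-2,0,0],[0,0,-2,0,0],[0,0,-2,0,0],[0,0,-2,0,0],[0,0,-2,0,0],[0,0,-2,0,0]]'
python3 -c "
from h import *
print(bot.read_state()['wrist_force'].round(2))"
```

```text
time: 47.5
tool_pos: [0.5308, -0.2053, 0.1179]
tcp_rot: [-1.187, 1.243, -1.243]
wrist_force: [-4.8, 4.2, 14.6]
width: 0.0
[-4.82  4.18 14.58]
```

```bash
python3 -m jog '[[0,0,-0.4,0,0],[0,0,-0.8,0,0],[0,0,-1,0,0],[0,0,-1,0,0],[0,0,-1,0,0],[0,0,0,0,0],[0,0,2,0,0],[0,0,6,0,0],[0,0,14,0,0],[0,0,24,0,0]]'
python3 - <<'E'
from h import *
print(bot.read_state()['wrist_force'].round(2))
snap('side','pics/side19.png')
crop('pics/side19.png',310,215,370,275,10,'pics/c26.png')
E
```

```text
time: 48.75
tool_pos: [0.5304, -0.2057, 0.1402]
tcp_rot: [-1.188, 1.244, -1.243]
wrist_force: [0.4, -0.0, 0.6]
width: -0.002
[ 0.37 -0.01  0.58]
```

View pics/c26.png

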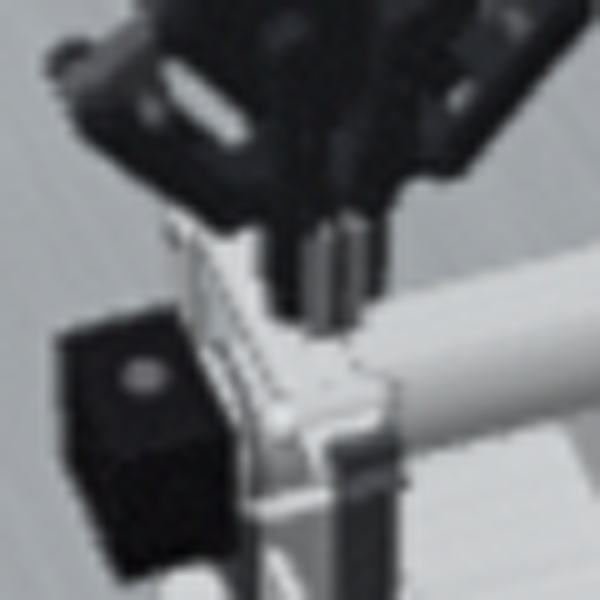

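```bash
python3 -m jog '[[0,0,20,0,0],[0,0,50,0,0],[0,20,90,0,0],[0,60,120,0,0],[0,100,130,0,0],[0,140,130,0,0],[0,150,130,0,0],[0,150,130,0,0],[0,150,130,0,0],[0,150,130,0,0]]'
python3 - <<'E'
from h import *
print(bot.read_state()['wrist_force'].round(2))
snap('side','pics/side20.png');im,ct=snap('top','pics/top20.png')
crop('pics/side20.png',315,220,365,275,11,'pics/c27.png')
crop('pics/top20.png',335,180,395,230,12,'pics/c28.png')
_,c=load('pics/side20.png')
a=np.radians(-2.7);ex=np.array([np.cos(a),np.sin(a),0]);ey=np.array([-np.sin(a),np.cos(a),0]);ez=np.array([0,0,1])
M=np.array([.5769,-.1858,0])
def bar(th,x,r=.068): return M+ex*x+ey*(.036-r*np.cos(th))+ez*(.09+r*np.sin(th))
for th in(-.03,0,.05,.09): print(th,np.round(proj(c,bar(th,-.062)),1),np.round(proj(c,bar(th,-.028)),1))
print('nose top',np.round(proj(c,M+ex*-.045+ey*-.05+ez*.104),1),'rear/front cheek',np.round(proj(c,M+ex*-.06+ey*-.062+ez*.044),1))
E
```

```text
time: 50.05
tool_pos: [0.5306, -0.0565, 0.2701]
tcp_rot: [-1.187, 1.244, -1.244]
wrist_force: [0.7, -1.0, -0.2]
width: -0.003
[ 0.72 -1.04 -0.15]
-0.03 [336.4 259. ] [349.9 255.4]
0 [336.4 258.4] [349.9 254.8]
0.05 [336.3 257.4] [349.9 253.8]
0.09 [336.3 256.5] [349.9 253. ]
nose top [345.9 257.8] rear/front cheek [341.4 280.3]
```

View pics/c27.png

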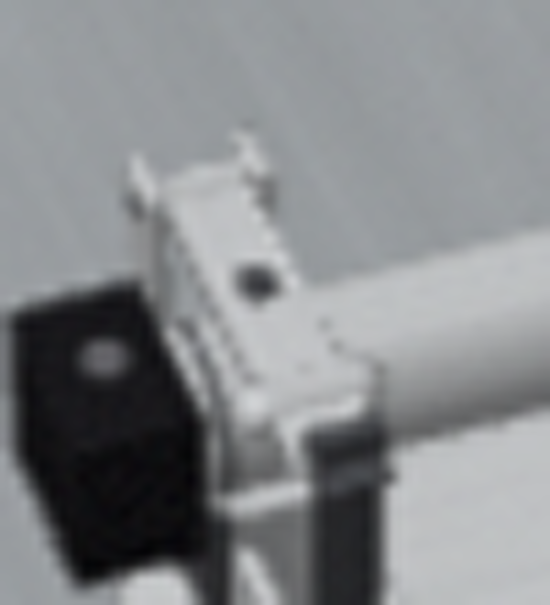

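View pics/c28.png

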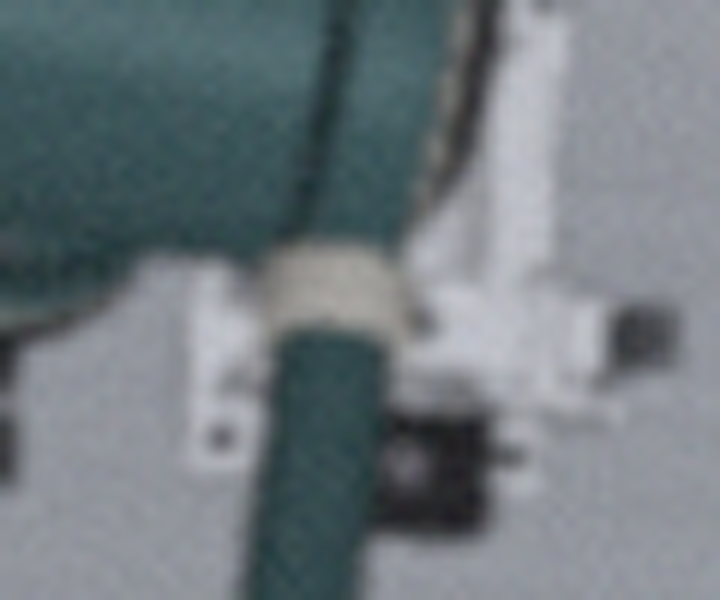

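The strap looks shut, with the nose at crop (345,440). To confirm the snap I compare the catch's position with the first picture (catch at rest).

```bash
python3 - <<'E'
from h import *
a,_=load('pics/side0.png');b,_=load('pics/side20.png')
# lower catch front face & nose edge: column profile darkness
for nm,im in(('0',a),('20',b)):
    g=cv2.cvtColor(im,cv2.COLOR_BGR2GRAY).astype(float)
    print(nm,'rows 254-266, cols 344-348 mean',g[252:268,344:349].mean(1).round(0).astype(int))
    print('  cols 338..354 rows 268-274',g[268:275,338:355].mean(0).round(0).astype(int))
ca=cv2.resize(a[245:290,325:365],None,fx=9,fy=9,interpolation=2);cb=cv2.resize(b[245:290,325:365],None,fx=9,fy=9,interpolation=2)
cv2.imwrite('pics/c29.png',np.hstack([ca,cb]))
E
```

```text
0 rows 254-266, cols 344-348 mean [172 185 186 187 185 169 107  68  45  41  59  67  57  40  37  38]
  cols 338..354 rows 268-274 [149 131 109 102 101  67  41  38  37  36  37  82 166 184 185 185 185]
20 rows 254-266, cols 344-348 mean [178 185 184 171 175 170 112  72  48  45  62  69  58  41  39  39]
  cols 338..354 rows 268-274 [153 135 113 106 105  69  42  39  39  36  40  85 171 190 191 191 191]
```

View pics/c29.png

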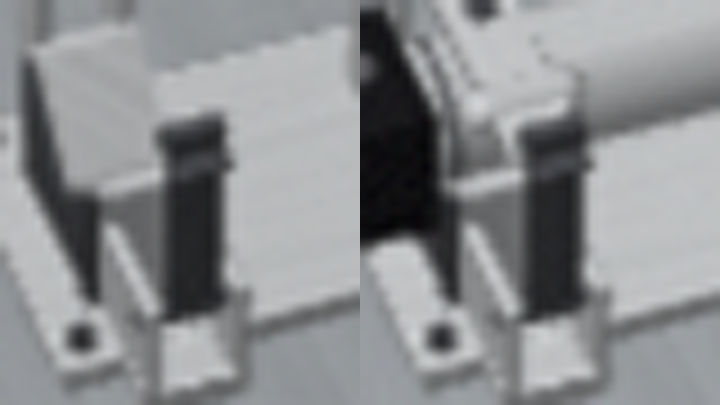

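The catch is back at its rest position. To get the strap angle I track the bar's rear dome through the press pictures, whose TCP heights are known.

```bash
python3 - <<'E'
from h import *
def g(n): return cv2.cvtColor(load(f'pics/{n}.png')[0],cv2.COLOR_BGR2GRAY)
T=g('side20')[252:261,333:342]; T=cv2.resize(T,None,fx=8,fy=8,interpolation=2)
for n,z in(('side16',.1335),('side17',.1229),('side18',.1185),('side19',0),('side20',0)):
    S=cv2.resize(g(n)[240:268,328:347],None,fx=8,fy=8,interpolation=2)
    r=cv2.matchTemplate(S,T,cv2.TM_CCOEFF_NORMED); _,m,_,l=cv2.minMaxLoc(r); print(n,z,round(m,2),328+l[0]/8,240+l[1]/8)
E
```

```text
side16 0.1335 0.87 329.125 250.875
side17 0.1229 0.87 328.75 250.125
side18 0.1185 0.86 328.625 250.25
side19 0 0.99 333.0 252.0
side20 0 1.0 333.0 252.0
```

```bash
python3 - <<'E'
from h import *
L=[]
for n in('side16','side17','side18','side20'):
    i=cv2.resize(load(f'pics/{n}.png')[0][240:272,328:353],None,fx=8,fy=8,interpolation=2)
    for k in range(0,32,4): cv2.putText(i,str(240+k),(0,k*8+4),0,.3,(0,0,255),1); i[k*8,::6]=(0,0,255)
    L.append(i)
cv2.imwrite('pics/c30.png',np.hstack(L))
E
```

```text
(no output)
```

View pics/c30.png

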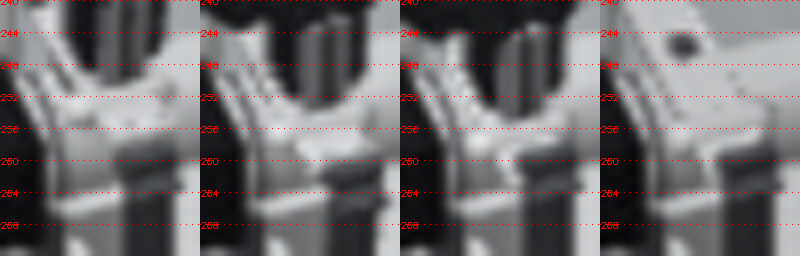

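The frames settle it. In the second (TCP 0.1229) the nose is pushed outward, with its top at about row 259.5. In the third and fourth it is back at row 258, with the strap's corner showing below the nose top. So it has snapped over. Last, I check that nothing else moved.

```bash
python3 - <<'E'
from h import *
def g(n): return cv2.cvtColor(load(f'pics/{n}.png')[0],cv2.COLOR_BGR2GRAY)
def cmp(n1,n2,u0,v0,u1,v1,lab):
    a=g(n1)[v0:v1,u0:u1]; T=cv2.resize(a,None,fx=8,fy=8,interpolation=2)
    S=cv2.resize(g(n2)[v0-4:v1+4,u0-4:u1+4],None,fx=8,fy=8,interpolation=2)
    _,m,_,l=cv2.minMaxLoc(cv2.matchTemplate(S,T,cv2.TM_CCOEFF_NORMED)); print(lab,round(m,3),l[0]/8-4,l[1]/8-4)
cmp('side8','side20',312,244,336,276,'box since release'); cmp('side8','side20',376,228,396,256,'hood')
cmp('side0','side20',400,218,442,262,'dish'); cmp('side0','side20',303,316,360,382,'bell_b'); 
cmp('top0','top20',350,120,385,156,'dish top'); cmp('side0','side20',332,120,364,166,'bell_a');cmp('top0','top20',418,228,462,266,'bell_b top');cmp('top0','top20',208,118,247,158,'bell_a top')
s=bot.read_state(); print(s['time'],s['wrist_force'].round(2),s['tool_pos'].round(3))
bot.finish_job()
E
```

```text
box since release 0.997 0.0 0.0
hood 1.0 0.0 0.0
dish 0.999 0.0 0.0
bell_b 0.999 0.0 0.0
dish top 0.988 0.0 0.0
bell_a 0.294 3.875 -1.125
bell_b top 0.995 0.0 0.0
bell_a top 0.993 0.0 0.0
50.15 [-0.49 -0.35  0.07] [ 0.531 -0.056  0.27 ]
the job is handed in; nothing more can be done
```

The camera is mounted and the job was handed in at 50.2 s, inside the 69 s limit. I laid the 200 mm camera in both Vs with its lens to the dish and leaned its box on the stop plate. I then closed the strap under the spring catch and moved the arm clear.

**Stop contact:** The wrist read about 4 N at first contact and up to 6.6 N while I lowered the camera fully into the Vs. It read 5.7 N just before I let go; some of that is friction in the Vs, so the lean on the plate itself is somewhat less.

**Last checks:**
- The catch is back at its rest position, after showing pushed out during the press. The strap lies under its nose.
- The box and hood have not moved since I released them.
- The dish and both bell jars have not moved. The side-view match for bell_a failed (0.29), probably because the arm was in front of it; the top view matched at zero shift.
- The wrist force is about zero with the robot clear.

**What did not go smoothly:**
- The first slide jammed by friction in the Vs at about 13.5 N, some 12 mm short of the stop. I backed off, took the load off and slid again freely.
- The pinched strap bar slipped out of the jaws, and one push passed under it, so I pushed the strap over and down with shut fingers.
- The strap's angle was judged from the images only, not measured to 0.01 rad.

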